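# Pack the sample jars, heaviest at the bottom

## Robot

A 6-joint arm with a two-finger parallel gripper is mounted at the origin on the work surface. World frame = base frame: x ahead of the robot, y to its left, z up, the work surface at z = 0. Lengths are in mm, angles in rad, forces in N, time in s.
With the tool pointing down it reaches from about 350 to 775 mm from the base axis. Payload 7.3 kg.
Tool frame: the origin (TCP) lies at the very end of the fingers, on their centre line; the grasp point (between the pads) lies 19 mm behind it; z points along the fingers, y is the line along which they close (so a half turn about z gives the same grasp; the last joint's range is limited). The gripper opens to 92 mm and grips with 3 to 60 N. Pads are 19 mm wide; open, the fingers measure 130 mm over their backs; the gripper's body (75 mm by 190 mm) begins 47 mm behind the grasp point.
Start: joints at [1.047, 0.342, 1.524, -0, 1.275, -0.146], TCP at [193.647, 488.002, 226.741] pointing down, gripper open.
Joint ranges: [-2.53, 2.53], [-0.77, 2.02], [0.04, 2.7], [-1, 4.14], [0.28, 2.66], [-3.11, 3.11]. Speed limits (rad/s): [2.57, 2.57, 3.14, 3.14, 3.14, 3.14].

## Interface

Orientations are given as [roll, pitch, yaw] about the fixed x, y, z axes, in that order (R = Rz(yaw) Ry(pitch) Rx(roll)).
In Python, from plant import * gives the robot as it stands.
- The arm moves only by the tool arm_command, never from a script. Its arguments are lists of equal length, an entry for each row: "gripper": the finger opening in mm, from 0 to 91.8; "dp": the shift along the tool's x, y, z in units of 25 mm (1.0 is 25 mm), a list of three; "twist": the turn about the tool's z in units of 5 degrees (1.0 is 5 degrees). A call has exactly 5 rows; each row shifts and turns the commanded pose from where the row before left it, along the tool's axes as they then stand; what a row does not reach is not made up. A row lasts 1/8 s, in which the tool goes at most 62.5 mm and 10.7 degrees, less where a joint would pass 70% of its speed; a pose out of reach is approached as far as the arm can. A call is refused whole if a number of a shift passes 1 or a number of a turn 1, either way. A call with a gripper value outside its range is refused whole. The fingers move at their own pace and stop on an object; the grip force is fixed at half the most. Time passes only in rows, so rows that do not move let the fingers close, or fill a call up. It gives the time, the measured TCP pose, the force, the opening and the grip force at its end, in the units of the state.
- get_obs(): the state, without advancing time (a new reading comes with each control period).
- capture(name): name is "side" or "top"; returns the picture (400x640x3 uint8, red, green, blue); there is no depth.
- get_calibration(name): a dict with "mtx" (3x3 intrinsics, pixels), "position" and "attitude" of the camera in the world. Camera axes: x right, y down, z forward; pixel columns grow to the right and rows downward; lengths in mm; the calibration is good to about 2 mm. A picture is of the moment at which its call begins. get_calibration takes no time and is no camera call.
- close_job(): hands the job in; it is judged then, once.
The state is a dict: "time": time; "joint_positions": joint angles; "dq": joint speeds; "tau": joint torques, N m; "tool_pos": TCP position; "tcp_rot": TCP orientation; "contact_force": force on the tool from outside, world axes, zero at the start; "moment": the same for the moment, N m; "grip_width": finger opening in mm; "finger_force": force on a finger pad.
Only numpy, scipy, OpenCV 4.12 (cv2) and the standard library are available. Lean on these libraries where they do the work, as an engineer would, in place of code of your own. Each camera call takes 0.05 s, during which the arm holds its last target. There are 200 camera calls.

## Task

Pack all the sample jars into the blue carrier, upright and one to a pocket, the heaviest at the bottom: heft them to find the three heaviest (jars within 80 g of each other count as equal) and stand those in the three bottom pockets. Then set the divider tray on the carrier's end walls over them, seated flat between the lips, and put the remaining jar or jars in the tray's pockets. Leave the other things on the bench where they are.

Things in the scene. Friction and masses are not known exactly. Their poses are not given: they have to be found in the camera images.
- jar_blue: a sealed opaque white plastic jar with a paper band and a blue screw cap: a plain cylinder 54 mm in diameter and 80 mm high overall (cap: the top 22 mm). Origin at the centre of its underside, z up. It weighs somewhere between 250 and 850 g; neither colour nor looks tell how much; its contents lie low, so it stands firmly. It may be absent
- jar_red: a sealed opaque white plastic jar with a paper band and a red screw cap: a plain cylinder 54 mm in diameter and 80 mm high overall (cap: the top 22 mm). Origin at the centre of its underside, z up. It weighs somewhere between 250 and 850 g; neither colour nor looks tell how much; its contents lie low, so it stands firmly. It may be absent
- jar_yellow: a sealed opaque white plastic jar with a paper band and a yellow screw cap: a plain cylinder 54 mm in diameter and 80 mm high overall (cap: the top 22 mm). Origin at the centre of its underside, z up. It weighs somewhere between 250 and 850 g; neither colour nor looks tell how much; its contents lie low, so it stands firmly. It may be absent
- jar_green: a sealed opaque white plastic jar with a paper band and a green screw cap: a plain cylinder 54 mm in diameter and 80 mm high overall (cap: the top 22 mm). Origin at the centre of its underside, z up. It weighs somewhere between 250 and 850 g; neither colour nor looks tell how much; its contents lie low, so it stands firmly. It may be absent
- jar_white: a sealed opaque white plastic jar with a paper band and a white screw cap: a plain cylinder 54 mm in diameter and 80 mm high overall (cap: the top 22 mm). Origin at the centre of its underside, z up. It weighs somewhere between 250 and 850 g; neither colour nor looks tell how much; its contents lie low, so it stands firmly. It may be absent
- jar_violet: a sealed opaque white plastic jar with a paper band and a violet screw cap: a plain cylinder 54 mm in diameter and 80 mm high overall (cap: the top 22 mm). Origin at the centre of its underside, z up. It weighs somewhere between 250 and 850 g; neither colour nor looks tell how much; its contents lie low, so it stands firmly. It may be absent
- carrier: blue carrier fixed to the bench, 110 (x) by 292 mm (y), open above; origin centre of underside. Floor 8 mm thick; three bottom pockets in a row along y, 82 mm apart, 64 mm square, their walls up to 30 mm above the bench. End walls at both y ends, 24 mm thick, tops at 94 mm, carry the tray; lips up to 106 mm on their outer edges leave the tray 5 mm play. Jars below reach 88 mm
- low0 (a point): centre of the floor of the bottom pocket at the carrier's -y end
- low1 (a point): centre of the floor of the middle bottom pocket
- low2 (a point): centre of the floor of the bottom pocket at the carrier's +y end
- seat (a point): where the centre of the tray's underside lies when seated on the carrier, 94 mm above the bench; axes as the carrier
- tray: loose divider tray, aluminium colour, 0.3 kg, 90 (x) by 270 mm (y); origin centre of underside. Floor 6 mm thick, a pocket near each y end (64 mm square, walls up to 24 mm above the underside), and in the middle an upright orange grip fin 12 mm thick (x), 36 mm long (y), top 66 mm above the underside. Starts flat on the bench; may be seated either way round
- top0 (a point): centre of the floor of the tray pocket at the tray's -y end, 82 mm from the middle; it moves with the tray
- top1 (a point): centre of the floor of the tray pocket at the tray's +y end, 82 mm from the middle; it moves with the tray
- amber_bottle: an amber glass bottle, 50 mm across, 105 mm high; not part of the job. Origin at the centre of its underside
- beaker: a clear beaker, 80 mm across, 100 mm high; not part of the job. Origin at the centre of its underside
- jug: a translucent jug with a handle, 100 mm across, 120 mm high; not part of the job. Origin at the centre of its underside
- pen: a yellow marker pen lying down, 12 mm thick, 130 mm long; not part of the job. Origin at the centre of its underside
- wash_bottle: a white wash bottle with a red cap, 64 mm across, 150 mm high; not part of the job. Origin at the centre of its underside
Things that resemble listed ones, but are neither listed nor needed, are in the scene too. What is shaped like the jar_yellow but pink is not meant. Leave any pink look-alike of the jar_violet alone.

How it is judged (in metres and radians):
On the way, in this order (a step that is already met when the one before it is completed fails the run):
1. the three bottom pockets of the carrier each hold an upright jar (((horizontal distance between jar_blue and low0 below 0.012 m and z of jar_blue in the frame of carrier between 0.003 and 0.014 m) or (horizontal distance between jar_red and low0 below 0.012 m and z of jar_red in the frame of carrier between 0.003 and 0.014 m) or (horizontal distance between jar_yellow and low0 below 0.012 m and z of jar_yellow in the frame of carrier between 0.003 and 0.014 m) or (horizontal distance between jar_green and low0 below 0.012 m and z of jar_green in the frame of carrier between 0.003 and 0.014 m) or (horizontal distance between jar_white and low0 below 0.012 m and z of jar_white in the frame of carrier between 0.003 and 0.014 m) or (horizontal distance between jar_violet and low0 below 0.012 m and z of jar_violet in the frame of carrier between 0.003 and 0.014 m)) and ((horizontal distance between jar_blue and low1 below 0.012 m and z of jar_blue in the frame of carrier between 0.003 and 0.014 m) or (horizontal distance between jar_red and low1 below 0.012 m and z of jar_red in the frame of carrier between 0.003 and 0.014 m) or (horizontal distance between jar_yellow and low1 below 0.012 m and z of jar_yellow in the frame of carrier between 0.003 and 0.014 m) or (horizontal distance between jar_green and low1 below 0.012 m and z of jar_green in the frame of carrier between 0.003 and 0.014 m) or (horizontal distance between jar_white and low1 below 0.012 m and z of jar_white in the frame of carrier between 0.003 and 0.014 m) or (horizontal distance between jar_violet and low1 below 0.012 m and z of jar_violet in the frame of carrier between 0.003 and 0.014 m)) and ((horizontal distance between jar_blue and low2 below 0.012 m and z of jar_blue in the frame of carrier between 0.003 and 0.014 m) or (horizontal distance between jar_red and low2 below 0.012 m and z of jar_red in the frame of carrier between 0.003 and 0.014 m) or (horizontal distance between jar_yellow and low2 below 0.012 m and z of jar_yellow in the frame of carrier between 0.003 and 0.014 m) or (horizontal distance between jar_green and low2 below 0.012 m and z of jar_green in the frame of carrier between 0.003 and 0.014 m) or (horizontal distance between jar_white and low2 below 0.012 m and z of jar_white in the frame of carrier between 0.003 and 0.014 m) or (horizontal distance between jar_violet and low2 below 0.012 m and z of jar_violet in the frame of carrier between 0.003 and 0.014 m)) and angle between each of jar_blue, jar_red, jar_yellow, jar_green, jar_white, jar_violet's own z axis and vertical below 0.12 rad), for 0.2 s.
2. the divider tray is seated on the carrier over the three jars (all of step 1 and z of tray in the frame of carrier between 0.09 and 0.099 m and x of tray in the frame of carrier between -0.01 and 0.01 m and y of tray in the frame of carrier between -0.01 and 0.01 m and angle between tray's own z axis and vertical below 0.05 rad), for 0.2 s.
At the end, for the whole second after the job is handed in: All jars stand upright (0.12 rad) in pockets, at rest: one in each bottom pocket, the rest in the tray, which lies flat on the end walls within 10 mm of the middle; no jar in the tray outweighs a bottom one by over 80 g (fails for certain above 135 g) (all of step 2 and ((horizontal distance between jar_blue and carrier below 0.1 m and z of jar_blue in the frame of carrier between 0.003 and 0.014 m) or (horizontal distance between jar_blue and tray below 0.1 m and z of jar_blue in the frame of tray between 0.001 and 0.012 m)) and ((horizontal distance between jar_red and carrier below 0.1 m and z of jar_red in the frame of carrier between 0.003 and 0.014 m) or (horizontal distance between jar_red and tray below 0.1 m and z of jar_red in the frame of tray between 0.001 and 0.012 m)) and ((horizontal distance between jar_yellow and carrier below 0.1 m and z of jar_yellow in the frame of carrier between 0.003 and 0.014 m) or (horizontal distance between jar_yellow and tray below 0.1 m and z of jar_yellow in the frame of tray between 0.001 and 0.012 m)) and ((horizontal distance between jar_green and carrier below 0.1 m and z of jar_green in the frame of carrier between 0.003 and 0.014 m) or (horizontal distance between jar_green and tray below 0.1 m and z of jar_green in the frame of tray between 0.001 and 0.012 m)) and ((horizontal distance between jar_white and carrier below 0.1 m and z of jar_white in the frame of carrier between 0.003 and 0.014 m) or (horizontal distance between jar_white and tray below 0.1 m and z of jar_white in the frame of tray between 0.001 and 0.012 m)) and ((horizontal distance between jar_violet and carrier below 0.1 m and z of jar_violet in the frame of carrier between 0.003 and 0.014 m) or (horizontal distance between jar_violet and tray below 0.1 m and z of jar_violet in the frame of tray between 0.001 and 0.012 m)) and (contact force between each of jar_blue, jar_red, jar_yellow, jar_green, jar_white, jar_violet and tray below 3.1 N or (not (contact force between jar_blue and carrier between 0.3 and 2.3 N) and not (contact force between jar_red and carrier between 0.3 and 2.3 N) and not (contact force between jar_yellow and carrier between 0.3 and 2.3 N) and not (contact force between jar_green and carrier between 0.3 and 2.3 N) and not (contact force between jar_white and carrier between 0.3 and 2.3 N) and not (contact force between jar_violet and carrier between 0.3 and 2.3 N))) and (contact force between each of jar_blue, jar_red, jar_yellow, jar_green, jar_white, jar_violet and tray below 3.6 N or (not (contact force between jar_blue and carrier between 0.3 and 2.8 N) and not (contact force between jar_red and carrier between 0.3 and 2.8 N) and not (contact force between jar_yellow and carrier between 0.3 and 2.8 N) and not (contact force between jar_green and carrier between 0.3 and 2.8 N) and not (contact force between jar_white and carrier between 0.3 and 2.8 N) and not (contact force between jar_violet and carrier between 0.3 and 2.8 N))) and (contact force between each of jar_blue, jar_red, jar_yellow, jar_green, jar_white, jar_violet and tray below 4.1 N or (not (contact force between jar_blue and carrier between 0.3 and 3.3 N) and not (contact force between jar_red and carrier between 0.3 and 3.3 N) and not (contact force between jar_yellow and carrier between 0.3 and 3.3 N) and not (contact force between jar_green and carrier between 0.3 and 3.3 N) and not (contact force between jar_white and carrier between 0.3 and 3.3 N) and not (contact force between jar_violet and carrier between 0.3 and 3.3 N))) and (contact force between each of jar_blue, jar_red, jar_yellow, jar_green, jar_white, jar_violet and tray below 4.6 N or (not (contact force between jar_blue and carrier between 0.3 and 3.8 N) and not (contact force between jar_red and carrier between 0.3 and 3.8 N) and not (contact force between jar_yellow and carrier between 0.3 and 3.8 N) and not (contact force between jar_green and carrier between 0.3 and 3.8 N) and not (contact force between jar_white and carrier between 0.3 and 3.8 N) and not (contact force between jar_violet and carrier between 0.3 and 3.8 N))) and (contact force between each of jar_blue, jar_red, jar_yellow, jar_green, jar_white, jar_violet and tray below 5.1 N or (not (contact force between jar_blue and carrier between 0.3 and 4.3 N) and not (contact force between jar_red and carrier between 0.3 and 4.3 N) and not (contact force between jar_yellow and carrier between 0.3 and 4.3 N) and not (contact force between jar_green and carrier between 0.3 and 4.3 N) and not (contact force between jar_white and carrier between 0.3 and 4.3 N) and not (contact force between jar_violet and carrier between 0.3 and 4.3 N))) and (contact force between each of jar_blue, jar_red, jar_yellow, jar_green, jar_white, jar_violet and tray below 5.6 N or (not (contact force between jar_blue and carrier between 0.3 and 4.8 N) and not (contact force between jar_red and carrier between 0.3 and 4.8 N) and not (contact force between jar_yellow and carrier between 0.3 and 4.8 N) and not (contact force between jar_green and carrier between 0.3 and 4.8 N) and not (contact force between jar_white and carrier between 0.3 and 4.8 N) and not (contact force between jar_violet and carrier between 0.3 and 4.8 N))) and (contact force between each of jar_blue, jar_red, jar_yellow, jar_green, jar_white, jar_violet and tray below 6.1 N or (not (contact force between jar_blue and carrier between 0.3 and 5.3 N) and not (contact force between jar_red and carrier between 0.3 and 5.3 N) and not (contact force between jar_yellow and carrier between 0.3 and 5.3 N) and not (contact force between jar_green and carrier between 0.3 and 5.3 N) and not (contact force between jar_white and carrier between 0.3 and 5.3 N) and not (contact force between jar_violet and carrier between 0.3 and 5.3 N))) and (contact force between each of jar_blue, jar_red, jar_yellow, jar_green, jar_white, jar_violet and tray below 6.6 N or (not (contact force between jar_blue and carrier between 0.3 and 5.8 N) and not (contact force between jar_red and carrier between 0.3 and 5.8 N) and not (contact force between jar_yellow and carrier between 0.3 and 5.8 N) and not (contact force between jar_green and carrier between 0.3 and 5.8 N) and not (contact force between jar_white and carrier between 0.3 and 5.8 N) and not (contact force between jar_violet and carrier between 0.3 and 5.8 N))) and (contact force between each of jar_blue, jar_red, jar_yellow, jar_green, jar_white, jar_violet and tray below 7.1 N or (not (contact force between jar_blue and carrier between 0.3 and 6.3 N) and not (contact force between jar_red and carrier between 0.3 and 6.3 N) and not (contact force between jar_yellow and carrier between 0.3 and 6.3 N) and not (contact force between jar_green and carrier between 0.3 and 6.3 N) and not (contact force between jar_white and carrier between 0.3 and 6.3 N) and not (contact force between jar_violet and carrier between 0.3 and 6.3 N))) and (contact force between each of jar_blue, jar_red, jar_yellow, jar_green, jar_white, jar_violet and tray below 7.6 N or (not (contact force between jar_blue and carrier between 0.3 and 6.8 N) and not (contact force between jar_red and carrier between 0.3 and 6.8 N) and not (contact force between jar_yellow and carrier between 0.3 and 6.8 N) and not (contact force between jar_green and carrier between 0.3 and 6.8 N) and not (contact force between jar_white and carrier between 0.3 and 6.8 N) and not (contact force between jar_violet and carrier between 0.3 and 6.8 N))) and (contact force between each of jar_blue, jar_red, jar_yellow, jar_green, jar_white, jar_violet and tray below 8.1 N or (not (contact force between jar_blue and carrier between 0.3 and 7.3 N) and not (contact force between jar_red and carrier between 0.3 and 7.3 N) and not (contact force between jar_yellow and carrier between 0.3 and 7.3 N) and not (contact force between jar_green and carrier between 0.3 and 7.3 N) and not (contact force between jar_white and carrier between 0.3 and 7.3 N) and not (contact force between jar_violet and carrier between 0.3 and 7.3 N))) and linear speed of each of jar_blue, jar_red, jar_yellow, jar_green, jar_white, jar_violet, tray below 0.02 m/s); the robot touches nothing.
It fails at once if a bystander is shifted by more than 40 mm or knocked over (distance of any of amber_bottle, beaker, jug, pen, wash_bottle from where it was at the start of the episode above 0.04 m or angle between any of amber_bottle, beaker, jug, wash_bottle's own z axis and vertical above 0.6 rad).
Of jar_blue, jar_red, jar_yellow, jar_green, jar_white, jar_violet only 4 to 5 are there at a start; the rules pass over those that are not, and their reading is None.
At some moment in a run one of jar_blue, jar_red, jar_yellow, jar_green, jar_white, jar_violet may be knocked a few centimetres aside while the robot is not near it.
It also fails if it takes over 210 s, if anything falls off the work surface, if the arm or the gripper's body presses on something with over 40 N, if the wrist force passes 120 N, or if a joint passes its speed limit or range.

## Working session

There is one attempt and no reset: what is moved stays moved. The work goes in short steps, Python scripts to look and compute and a tool call to move; the robot and the scene stay as the last step left them, time stands still between calls to the robot, and variables do not carry over. Pictures are saved under pics/ and viewed, at most 14 in all, crops included, and the job is handed in when it is done.

Besides the shell and the picture viewer there is one more tool, called after ">>>" as a command line: name --pt "numbers of a row" for each row, then --argument value for the rest. arm_command: Moves the arm, as the interface text tells. Its arguments: {"type":"object","properties":{"gripper":{"type":"array"},"dp":{"type":"array"},"twist":{"type":"array"}},"required":["gripper","dp","twist"]}

```bash
ls; mkdir -p pics; python3 - <<'E'
from plant import *
import cv2
o=get_obs(); print({k:np.round(v,3).tolist() if not isinstance(v,(int,float)) else v for k,v in o.items()} if 'np' in globals() else o)
for n in("top","side"):
    cv2.imwrite(f"pics/{n}0.png",capture(n)[:,:,::-1]); print(n,get_calibration(n))
E
```

```text
pics
{'time': 0.0, 'joint_positions': array([ 1.04697888e+00,  3.42734667e-01,  1.52497720e+00, -1.28595912e-05,
        1.27541865e+00, -1.46002191e-01]), 'dq': array([ 0.00083378,  0.00183693,  0.0017962 ,  0.00044261,  0.00052379,
       -0.00104594]), 'tau': array([ 1.45356520e-03, -4.31243455e+01, -2.44226807e+01,  7.18191988e-02,
        5.57570206e-02, -1.26895316e-04]), 'tool_pos': array([193.45159873, 487.6331831 , 226.0526699 ]), 'tcp_rot': array([-3.14006937e+00, -2.11567724e-04,  2.76378099e+00]), 'contact_force': array([-0.01577517,  0.62983919,  0.60527287]), 'moment': array([ 0.01688665, -0.05870566,  0.053249  ]), 'finger_force': 0.0, 'grip_width': 91.49889933678844}
top {'mtx': array([[372.25500785,   0.        , 316.53194296],
       [  0.        , 372.25500785, 195.69811674],
       [  0.        ,   0.        ,   1.        ]]), 'position': array([ 374.04684072,   21.66288055, 1174.44517509]), 'attitude': array([-2.99936635, -0.01196098, -1.55102691])}
side {'mtx': array([[445.16793987,   0.        , 318.27580963],
       [  0.        , 445.16793987, 192.311538  ],
       [  0.        ,   0.        ,   1.        ]]), 'position': array([-105.68976388, -675.80115483,  994.3883242 ]), 'attitude': array([-2.33848779e+00, -9.65116199e-04, -7.49781905e-01])}
```

View pics/top0.png

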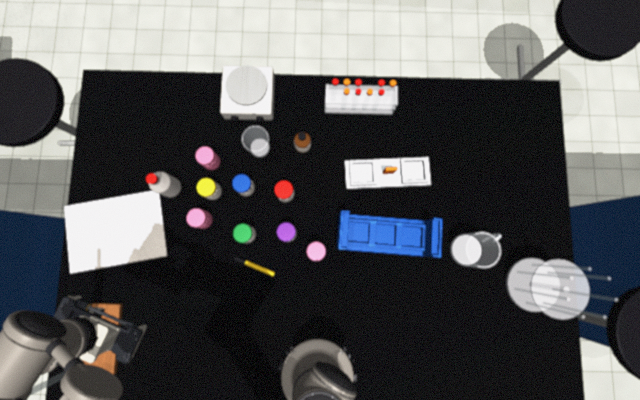

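View pics/side0.png

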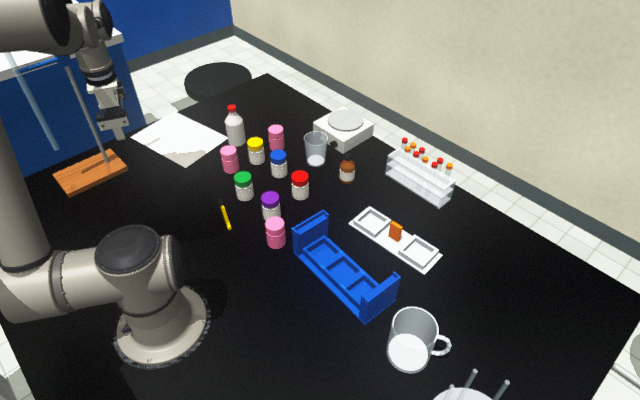

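The top view shows five jars: red (284,189), blue (242,183), yellow (206,187), green (243,233) and violet (286,231). There are pink decoys at (207,156), (198,217) and (316,250). The carrier is around (390,235), and the tray around (388,172) with its orange fin at (389,170). No jar_white is visible.

```bash
cat > h.py <<'E'
from plant import *
import numpy as np, cv2
from scipy.spatial.transform import Rotation as R
HSV=dict(red=((174,150,90),(4,255,255)),yellow=((24,120,120),(34,255,255)),blue=((106,150,60),(118,255,255)),green=((50,120,60),(80,255,255)),violet=((128,80,60),(145,255,255)),orange=((5,150,100),(18,255,255)))
def mask(im,c):
    h=cv2.cvtColor(im,cv2.COLOR_RGB2HSV); a,b=HSV[c]
    if a[0]<=b[0]: return cv2.inRange(h,a,b)
    return cv2.inRange(h,a,(180,)+b[1:])|cv2.inRange(h,(0,)+a[1:],b)
def ray(n,uv):
    k=get_calibration(n); Rm=R.from_euler('xyz',k['attitude']).as_matrix()
    d=np.c_[np.atleast_2d(uv),np.ones(len(np.atleast_2d(uv)))]@np.linalg.inv(k['mtx']).T@Rm.T
    return k['position'],d
def onz(n,uv,z):
    p,d=ray(n,uv); return p+d*((z-p[2])/d[:,2])[:,None]
def blobs(im,c,amin=15):
    k,_,st,ce=cv2.connectedComponentsWithStats(mask(im,c)); return [(st[i][4],ce[i]) for i in range(1,k) if st[i][4]>=amin]
def both(uvt,uvs):
    p,d=ray('top',uvt);q,e=ray('side',uvs);d=d[0]/np.linalg.norm(d);e=e[0]/np.linalg.norm(e)
    s=np.linalg.lstsq(np.c_[d,-e],q-p,rcond=None)[0];a=p+s[0]*d;b=q+s[1]*e
    return (a+b)/2,np.linalg.norm(a-b)
E
python3 - <<'E'
from h import *
np.set_printoptions(precision=1,suppress=True)
im={n:cv2.imread(f'pics/{n}0.png')[:,:,::-1].copy() for n in('top','side')}
for c in HSV:
  for n in im:
    for a,u in blobs(im[n],c): print(c,n,a,u,onz(n,u,{'orange':45}.get(c,72))[0])
h=cv2.cvtColor(im['top'],cv2.COLOR_RGB2HSV)
m=mask(im['top'],'blue');m[:,:330]=0;m[:,450:]=0
pts=cv2.findNonZero(m);r=cv2.minAreaRect(pts);print('carrier',r,cv2.boxPoints(r))
w=cv2.inRange(h,(0,0,120),(180,60,255));w[:,:335]=0;w[:,440:]=0;w[:145]=0;w[200:]=0
k,l,st,ce=cv2.connectedComponentsWithStats(w);i=1+np.argmax(st[1:,4])
r=cv2.minAreaRect(cv2.findNonZero((l>0).astype(np.uint8)));b=cv2.boxPoints(r);print('tray',r);print(onz('top',b,12),onz('top',[r[0]],12))
cr=im['top'][140:270,190:450];cv2.imwrite('pics/c0.png',cv2.resize(cr,None,fx=3,fy=3,interpolation=cv2.INTER_CUBIC)[:,:,::-1])
E
```

```text
red top 43 [335.   80.9] [896.7 -39.1  72. ]
red top 42 [358.   81.5] [ 896.4 -111.2   72. ]
red top 44 [381.1  81.9] [ 897.  -183.7   72. ]
red top 22 [357.8  91.2] [ 864.4 -110.7   72. ]
red top 19 [380.8  91.8] [ 864.1 -182.7   72. ]
red top 109 [150.7 178. ] [575.1 509.4  72. ]
red top 295 [283.1 188.8] [550.9 112.2  72. ]
red side 61 [231.3 107.5] [618.8 575.3  72. ]
red side 22 [404.1 139.9] [934.7  12.1  72. ]
red side 48 [418.7 151.8] [919.4 -61.7  72. ]
red side 53 [436.8 162.3] [ 919.5 -134.4   72. ]
red side 236 [299.4 177.4] [548.7 111.1  72. ]
yellow top 297 [205.6 186.8] [552. 344.  72.]
yellow top 16 [246.6 262.4] [331.6 211.3  72. ]
yellow top 37 [270.3 272.4] [304.4 141.2  72. ]
yellow side 161 [254.1 142.5] [552.7 347.7  72. ]
yellow side 89 [225.8 217.4] [285.8 125.8  72. ]
blue top 297 [240.7 182.4] [567.5 239.8  72. ]
blue top 1891 [598.7 234.7] [ 433.  -829.9   72. ]
blue top 3986 [389.7 235. ] [ 419.6 -206.7   72. ]
blue top 3332 [ 29.1 262.3] [319.8 838.5  72. ]
blue top 38 [629.8 251.4] [ 385.7 -918.4   72. ]
blue top 94 [618.  275.4] [ 315.3 -876.6   72. ]
b
[... 987 characters left out ...]
ange top 272 [106.3 361.3] [ 44.1 603.7  45. ]
orange side 36 [409.5 147.5] [945.2  -7.8  45. ]
orange side 1555 [ 87.7 171.1] [ 87.3 622.4  45. ]
orange side 131 [346.9 165.5] [720.3  72.2  45. ]
orange side 18 [448.9 166.8] [ 959.6 -159.1   45. ]
orange side 169 [394.6 231.1] [ 615.6 -218.2   45. ]
carrier ((390.1008605957031, 233.77452087402344), (105.0937271118164, 41.03163528442383), 4.447384357452393) [[336.1 250.2]
 [339.3 209.2]
 [444.1 217.4]
 [440.9 258.3]]
tray ((387.1622314453125, 172.23207092285156), (29.146377563476562, 85.52789306640625), 87.51044464111328)
[[ 659.6  -74.    12. ]
 [ 678.1 -348.8   12. ]
 [ 583.1 -350.7   12. ]
 [ 565.2  -78.9   12. ]] [[ 621.2 -212.8   12. ]]
```

View pics/c0.png

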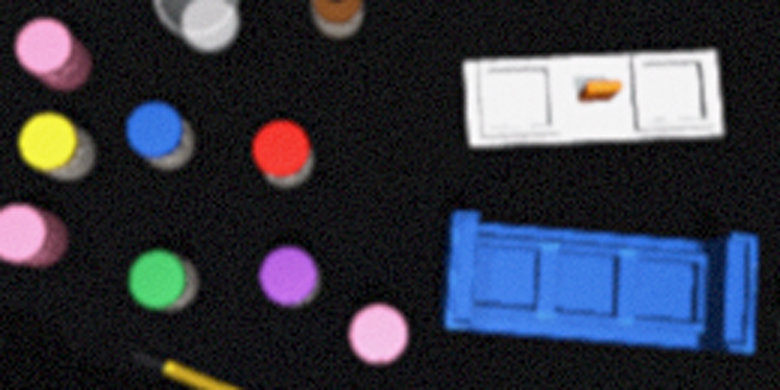

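The enlarged top view shows the carrier's outer wall edges at about (342,210)-(339,249) on the left and (442,219)-(441,258) on the right. The tray is slightly turned relative to it.

```bash
cat >> h.py <<'E'
np.set_printoptions(precision=2,suppress=True)
def togo(x,y,z,yaw=None,tgt=None):
    "units of dp and twist from measured pose to (x,y,z,yaw)"
    o=get_obs(); p=o['tool_pos']; Rm=R.from_euler('xyz',o['tcp_rot'])
    w=o['tcp_rot'][2]; tw=0 if yaw is None else -np.degrees((yaw-w+np.pi)%(2*np.pi)-np.pi)/5
    return Rm.inv().apply(np.array([x,y,z])-p)/25,tw
E
python3 - <<'E'
from h import *
im={n:cv2.imread(f'pics/{n}0.png')[:,:,::-1].copy() for n in('top','side')}
c=np.array([[455,211],[447,328],[757,236],[752,353]])/3-.33+[190,140]
P=onz('top',c,106)[:,:2];print(P, 'len',np.linalg.norm(P[0]-P[2]),np.linalg.norm(P[1]-P[3]),'wid',np.linalg.norm(P[0]-P[1]),np.linalg.norm(P[2]-P[3]))
d=(P[0]+P[1]-P[2]-P[3])/2;print('centre',P.mean(0),'yaw',np.degrees(np.arctan2(-d[0],d[1])))
# pocket floors z=8 / pocket dividers' tops z=30 check
q=np.array([[473,245],[700,262],[695,348],[470,325]])/3-.33+[190,140]
t=np.array([[463,61],[718,49],[725,136],[470,147]])/3-.33+[190,140]
for z in(0,15,24):
  T=onz('top',t,z)[:,:2];d=(T[0]+T[3]-T[1]-T[2])/2
  print(z,'tray',T.mean(0),np.linalg.norm(d),np.linalg.norm(T[0]-T[3]),np.degrees(np.arctan2(-d[0],d[1])))
for c,a,b in(('red',(283.1,188.8),(299.4,177.4)),('yellow',(205.6,186.8),(254.1,142.5)),('blue',(240.7,182.4),(277.6,156.2)),('green',(241.7,232.7),(242.3,178.2)),('violet',(285.5,231.5),(269.6,198.6)),('fin',(389.3,170.2),(394.6,231.1))):
  print(c,both(a,b),onz('top',[a],77)[0])
print(togo(555,344,226,np.pi/2))
E
```

```text
[[ 487.11  -60.49]
 [ 375.54  -54.05]
 [ 469.06 -351.49]
 [ 357.8  -343.6 ]] len 291.5528404022513 290.08449841476084 wid 111.75690173642775 111.5346775537069
centre [ 422.38 -202.41] yaw -3.5279942985916555
0 tray [ 623.48 -217.12] 275.3436775380315 94.13777051705449 3.8988339380293637
15 tray [ 620.29 -214.07] 271.8269913183 92.93544401624753 3.8988339380293673
24 tray [ 618.38 -212.24] 269.7169795864611 92.21404811576353 3.8988339380293735
red (array([550.7 , 112.7 ,  69.94]), np.float64(1.224763422935067)) [550.07 111.77  77.  ]
yellow (array([550.76, 343.38,  75.3 ]), np.float64(1.4805502879420678)) [551.1  342.46  77.  ]
blue (array([567.92, 240.9 ,  67.91]), np.float64(0.8624927312544541)) [566.68 238.86  77.  ]
green (array([417.72, 229.67,  70.82]), np.float64(0.5723839854944769)) [417.24 228.67  77.  ]
violet (array([423.49, 101.06,  71.74]), np.float64(0.23737940645973993)) [423.35 100.61  77.  ]
fin (array([ 622.27, -214.29,   36.7 ]), np.float64(0.8061688061506719)) [ 613.79 -206.19   77.  ]
(array([-15.56,  -0.01,   0.  ]), np.float64(13.670689135909914))
```

>>> arm_command --gripper '[72,72,72,72,72]' --pt "-1 0 0" --pt "-1 0 0" --pt "-1 0 0" --pt "-1 0 0" --pt "-1 0 0" --twist '[0,0,0,0,0]'

```text
time: 0.72
tool_pos: [310.4, 441.4, 226.3]
tcp_rot: [-3.141, -0.0, 2.764]
contact_force: [-0.5, -0.2, -0.9]
grip_width: 72.1
finger_force: 0.0
```

>>> arm_command --gripper '[72,72,72,72,72]' --pt "-1 0 0" --pt "-1 0 0" --pt "-1 0 0" --pt "-1 0 0" --pt "-1 0 0" --twist '[0,0,0,0,0]'

```text
time: 1.35
tool_pos: [426.8, 395.3, 226.4]
tcp_rot: [-3.141, -0.0, 2.764]
contact_force: [-0.1, 0.9, 0.6]
grip_width: 72.0
finger_force: 0.0
```

>>> arm_command --gripper '[72,72,72,72,72]' --pt "-1 0 0" --pt "-1 0 0" --pt "-1 0 0" --pt "-1 0 0" --pt "-1 0 0" --twist '[0,0,0,0,0]'

```text
time: 1.98
tool_pos: [543.7, 348.9, 226.6]
tcp_rot: [-3.142, -0.0, 2.764]
contact_force: [-1.0, -0.3, 0.2]
grip_width: 71.8
finger_force: 0.0
```

>>> arm_command --gripper '[72,72,72,72,72]' --pt "0 0 0.5" --pt "0 0 0.5" --pt "0 0 0.5" --pt "0 0 0.5" --pt "0 0 0.5" --twist '[1,1,1,1,1]'

```text
time: 2.6
tool_pos: [542.9, 349.3, 163.7]
tcp_rot: [-3.142, -0.0, 2.324]
contact_force: [-1.0, 0.4, 0.1]
grip_width: 71.8
finger_force: 0.0
```

>>> arm_command --gripper '[72,72,72,72,72]' --pt "0 0 0.5" --pt "0 0 0.5" --pt "0 0 0.5" --pt "0 0 0" --pt "0 0 0" --twist '[1,1,1,1,1]'

```text
time: 3.22
tool_pos: [542.9, 349.3, 126.3]
tcp_rot: [-3.141, -0.0, 1.888]
contact_force: [0.5, 0.1, 0.3]
grip_width: 71.9
finger_force: 0.0
```

>>> arm_command --gripper '[72,72,72,72,72]' --pt "0 0 0" --pt "0 0 0" --pt "0 0 0" --pt "0 0 0" --pt "0 0 0" --twist '[1,1,1,0.67,0]'

```text
time: 3.85
tool_pos: [542.8, 349.3, 126.5]
tcp_rot: [-3.141, 0.0, 1.571]
contact_force: [-0.7, 0.2, -0.5]
grip_width: 71.8
finger_force: 0.0
```

```bash
python3 -c "
from h import *
o=get_obs();print(o['tool_pos'],o['tcp_rot'],o['contact_force'],o['grip_width'],o['time'])
print(togo(551,343,42,np.pi/2))"
```

```text
[542.8  349.33 126.54] [-3.14  0.    1.57] [-0.66  0.17 -0.48] 71.83477414004375 3.85
(array([-0.25,  0.33,  3.38]), np.float64(0.004657141649964092))
```

>>> arm_command --gripper '[72,72,72,72,72]' --pt "-0.25 0.33 0" --pt "0 0 0.85" --pt "0 0 0.85" --pt "0 0 0.85" --pt "0 0 0.83" --twist '[0,0,0,0,0]'

```text
time: 4.47
tool_pos: [551.2, 342.9, 41.5]
tcp_rot: [3.141, -0.0, 1.571]
contact_force: [-0.4, 0.5, -0.2]
grip_width: 71.9
finger_force: 0.0
```

>>> arm_command --gripper '[72,45,45,45,45]' --pt "0 0 0" --pt "0 0 0" --pt "0 0 0" --pt "0 0 0" --pt "0 0 0" --twist '[0,0,0,0,0]'

```text
time: 5.1
tool_pos: [551.5, 343.7, 43.4]
tcp_rot: [3.139, -0.001, 1.571]
contact_force: [2.5, -0.5, 4.2]
grip_width: 53.5
finger_force: 30.0
```

>>> arm_command --gripper '[45,45,45,45,45]' --pt "0 0 -0.5" --pt "0 0 -0.5" --pt "0 0 0" --pt "0 0 0" --pt "0 0 0" --twist '[0,0,0,0,0]'

```text
time: 5.72
tool_pos: [550.0, 343.2, 66.6]
tcp_rot: [-3.14, 0.0, 1.571]
contact_force: [0.5, 0.8, -7.6]
grip_width: 53.6
finger_force: 30.0
```

```bash
cat >> h.py <<'E'
def weigh(n=12):
    f=[]
    for i in range(n): im=capture('top'); f.append(get_obs()['contact_force'])
    f=np.array(f); print('F',f.mean(0),'sd',f.std(0),'g',-f[:,2].mean()/9.81*1000); return im
E
python3 -c "
from h import *
o=get_obs();print(o['tool_pos'],o['grip_width'],o['time']); cv2.imwrite('pics/w1.png',weigh()[:,:,::-1])
s=capture('side');cv2.imwrite('pics/s1.png',s[100:250,180:400,::-1])"
```

```text
[550.   343.24  66.58] 53.592550439845034 5.725
F [ 0.06 -0.19 -7.97] sd [0.4  0.51 0.38] g 812.7850240459377
```

View pics/s1.png

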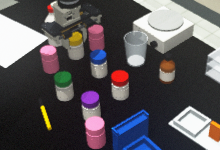

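Yellow weighs about 813 g (the maximum is 850), so it can go straight into a bottom pocket (low2).

>>> arm_command --gripper '[45,45,45,45,45]' --pt "0 0 -1" --pt "0 0 -1" --pt "0 0 -1" --pt "-1 -0.25 -0.8" --pt "-1 -0.25 -0.74" --twist '[0,0,0,0,0]'

```text
time: 7.0
tool_pos: [537.6, 293.0, 181.4]
tcp_rot: [3.141, -0.0, 1.572]
contact_force: [0.2, -1.0, -8.2]
grip_width: 54.0
finger_force: 30.0
```

>>> arm_command --gripper '[45,45,45,45,45]' --pt "-1 -0.25 0" --pt "-1 -0.25 0" --pt "-1 -0.25 0" --pt "-1 -0.25 0" --pt "-1 -0.25 0" --twist '[0,0,0,0,0]'

```text
time: 7.62
tool_pos: [506.4, 167.6, 181.0]
tcp_rot: [3.141, -0.0, 1.571]
contact_force: [0.3, 0.7, -8.0]
grip_width: 53.5
finger_force: 30.0
```

>>> arm_command --gripper '[45,45,45,45,45]' --pt "-1 -0.25 0" --pt "-1 -0.25 0" --pt "-1 -0.25 0" --pt "-1 -0.25 0" --pt "-1 -0.25 0" --twist '[0,0,0,0,0]'

```text
time: 8.25
tool_pos: [475.2, 42.6, 181.1]
tcp_rot: [3.141, 0.0, 1.571]
contact_force: [0.5, -0.6, -6.9]
grip_width: 53.5
finger_force: 30.0
```

>>> arm_command --gripper '[45,45,45,45,45]' --pt "-1 -0.25 0" --pt "-1 -0.25 0" --pt "-1 -0.25 0" --pt "-1 -0.25 0" --pt "-1 -0.25 0" --twist '[0,0,0,0,0]'

```text
time: 8.88
tool_pos: [444.0, -82.4, 181.2]
tcp_rot: [3.14, 0.0, 1.571]
contact_force: [0.3, -0.1, -7.5]
grip_width: 53.6
finger_force: 30.0
```

>>> arm_command --gripper '[45,45,45,45,45]' --pt "-1 -0.25 0" --pt "-0.55 -0.4 0" --pt "0 0 0" --pt "0 0 0" --pt "0 0 0" --twist '[0,0,0.7,0,0]'

```text
time: 9.5
tool_pos: [428.1, -120.2, 181.0]
tcp_rot: [3.141, 0.0, 1.511]
contact_force: [-0.5, 0.0, -8.6]
grip_width: 53.5
finger_force: 30.0
```

```bash
cat >> h.py <<'E'
YC=np.radians(-3.53); CC=np.array([422.4,-202.4])
def cpt(x,y): return CC+R.from_euler('z',YC).apply([x,y,0])[:2]
E
python3 -c "
from h import *
o=get_obs();print(o['tool_pos'],o['tcp_rot'],o['grip_width'],o['time'])
print(togo(*cpt(0,82),51,np.pi/2+YC))
for n in('top','side'):
    im=capture(n);cv2.imwrite('pics/%s2.png'%n,im[:,:,::-1])
    print(n,blobs(im,'yellow'), [ (b,onz(n,b[1],77+180-42)) for b in blobs(im,'yellow',60)])
im=cv2.imread('pics/side2.png')[130:350,220:460];cv2.imwrite('pics/s2.png',cv2.resize(im,None,fx=2.5,fy=2.5))
"
```

```text
[ 428.09 -120.2   180.95] [3.14 0.   1.51] 53.498951294509915 9.5
(array([-0.01, -0.03,  5.2 ]), np.float64(0.02334648595139046))
top [(np.int32(49), array([249.29, 263.98]))] []
side [(np.int32(134), array([327.34, 206.37])), (np.int32(89), array([225.48, 216.78]))] [((np.int32(134), array([327.34, 206.37])), array([[ 427.7 , -136.59,  215.  ]])), ((np.int32(89), array([225.48, 216.78])), array([[225.82,   3.79, 215.  ]]))]
```

View pics/s2.png

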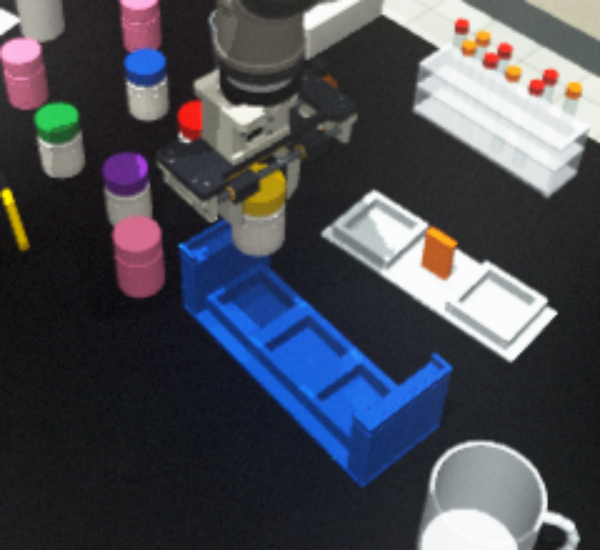

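The side view shows yellow held upright above the low2 pocket, with the carrier and tray undisturbed.

>>> arm_command --gripper '[45,45,45,45,45]' --pt "0 0 1" --pt "0 0 1" --pt "0 0 1" --pt "0 0 1" --pt "0 0 0.8" --twist '[0,0,0,0,0]'

```text
time: 10.22
tool_pos: [428.2, -120.2, 59.9]
tcp_rot: [-3.142, -0.0, 1.511]
contact_force: [0.5, -0.3, -8.3]
grip_width: 53.7
finger_force: 30.0
```

>>> arm_command --gripper '[45,45,45,45,45]' --pt "0 0 0.2" --pt "0 0 0.15" --pt "0 0 0" --pt "0 0 0" --pt "0 0 0" --twist '[0,0,0,0,0]'

```text
time: 10.85
tool_pos: [428.3, -120.4, 52.4]
tcp_rot: [3.141, 0.0, 1.51]
contact_force: [0.4, -0.4, -7.7]
grip_width: 53.8
finger_force: 30.0
```

>>> arm_command --gripper '[45,45,72,72,72]' --pt "0 0 0.08" --pt "0 0 0" --pt "0 0 0" --pt "0 0 0" --pt "0 0 0" --twist '[0,0,0,0,0]'

```text
time: 11.48
tool_pos: [428.3, -120.5, 50.1]
tcp_rot: [3.141, 0.0, 1.51]
contact_force: [0.5, -0.3, 0.3]
grip_width: 71.8
finger_force: 0.0
```

>>> arm_command --gripper '[72,72,72,72,72]' --pt "0 0 -0.5" --pt "0 0 -1" --pt "0 0 -1" --pt "0 0 -1" --pt "0.57 0.3 -0.5" --twist '[0,0,0,0,0]'

```text
time: 12.1
tool_pos: [436.8, -107.2, 152.2]
tcp_rot: [3.139, 0.001, 1.508]
contact_force: [0.5, 0.2, -0.1]
grip_width: 71.8
finger_force: 0.0
```

>>> arm_command --gripper '[72,72,72,72,72]' --pt "1 0.5 0" --pt "1 0.5 0" --pt "1 0.5 0" --pt "1 0.5 0" --pt "1 0.5 0" --twist '[0,0,0,0,0]'

```text
time: 12.72
tool_pos: [506.8, 15.2, 150.8]
tcp_rot: [3.141, 0.0, 1.51]
contact_force: [0.1, -0.7, -0.4]
grip_width: 71.7
finger_force: 0.0
```

>>> arm_command --gripper '[72,72,72,72,72]' --pt "1 0.5 0" --pt "1 0.5 0" --pt "1 0.5 0" --pt "1 0 0" --pt "0 0 0" --twist '[0,0,0,0,0]'

```text
time: 13.35
tool_pos: [549.8, 113.2, 150.5]
tcp_rot: [3.141, -0.0, 1.512]
contact_force: [0.4, -1.0, 0.8]
grip_width: 71.6
finger_force: 0.0
```

```bash
cat >> h.py <<'E'
def jars(name=None):
    for n in ('top','side'):
        im=capture(n)
        if name: cv2.imwrite(f'pics/{n}_{name}.png',im[:,:,::-1])
        for c in ('red','yellow','blue','green','violet'):
            for a,u in blobs(im,c,60):
                p=onz(n,u,77 if n=='top' else 72)[0]
                if 340<p[0]<760 and -400<p[1]<480 and a<600: print(n,c,a,p[:2])
E
python3 -c "
from h import *
o=get_obs();print(o['tool_pos'],o['tcp_rot'],o['grip_width'],o['time'])
print(togo(551,112,42,np.pi/2+YC)); jars('3')"
```

```text
[549.83 113.22 150.53] [ 3.14 -0.    1.51] 71.5695029413477 13.35
(array([-0.05,  0.05,  4.34]), np.float64(0.0340189172409868))
top yellow 263 [ 428.38 -120.82]
side red 227 [548.11 110.49]
side yellow 293 [ 433.2  -114.88]
side blue 112 [552.71 235.79]
side green 225 [416.92 227.62]
side violet 265 [422.65  99.4 ]
```

>>> arm_command --gripper '[72,72,72,72,72]' --pt "-0.05 0.05 0.9" --pt "0 0 1" --pt "0 0 1" --pt "0 0 1" --pt "0 0 0.44" --twist '[0,0,0,0,0]'

```text
time: 14.08
tool_pos: [550.4, 109.5, 40.5]
tcp_rot: [-3.14, 0.0, 1.509]
contact_force: [-0.3, 0.2, 0.0]
grip_width: 72.2
finger_force: 0.0
```

>>> arm_command --gripper '[72,45,45,45,45]' --pt "0 0 0" --pt "0 0 0" --pt "0 0 0" --pt "0 0 0" --pt "0 0 0" --twist '[0,0,0,0,0]'

```text
time: 14.7
tool_pos: [551.0, 110.7, 42.3]
tcp_rot: [3.141, -0.0, 1.51]
contact_force: [-3.0, -0.3, 5.5]
grip_width: 53.7
finger_force: 30.0
```

>>> arm_command --gripper '[45,45,45,45,45]' --pt "0 0 -0.5" --pt "0 0 -0.5" --pt "0 0 0" --pt "0 0 0" --pt "0 0 0" --twist '[0,0,0,0,0]'

```text
time: 15.32
tool_pos: [550.7, 110.6, 66.0]
tcp_rot: [-3.141, 0.0, 1.51]
contact_force: [0.5, -0.4, -2.6]
grip_width: 53.6
finger_force: 30.0
```

```bash
python3 -c "
from h import *
o=get_obs();print(o['tool_pos'],o['grip_width'],o['time']); weigh()"
```

```text
[550.73 110.57  66.05] 53.56884022874172 15.325
F [ 0.09 -0.13 -2.61] sd [0.38 0.4  0.46] g 265.7113027090718
```

Red weighs about 266 g, so it belongs in the tray. I'll put it back and go to blue.

>>> arm_command --gripper '[45,45,45,72,72]' --pt "0 0 0.5" --pt "0 0 0.46" --pt "0 0 0" --pt "0 0 0" --pt "0 0 0" --twist '[0,0,0,0,0]'

```text
time: 16.55
tool_pos: [551.2, 110.6, 42.5]
tcp_rot: [3.141, -0.0, 1.51]
contact_force: [0.7, -0.3, -0.2]
grip_width: 68.6
finger_force: 0.0
```

>>> arm_command --gripper '[72,72,72,72,72]' --pt "0 0 0" --pt "0 0 -1" --pt "0 0 -1" --pt "0 0 -1" --pt "0.18 0.34 -0.5" --twist '[0,0,0,0,0]'

```text
time: 17.18
tool_pos: [560.2, 114.5, 131.7]
tcp_rot: [3.14, -0.0, 1.51]
contact_force: [-0.3, -0.4, -0.7]
grip_width: 72.2
finger_force: 0.0
```

>>> arm_command --gripper '[72,72,72,72,72]' --pt "1 0 0" --pt "1 0 0" --pt "1 0 0" --pt "1 0 0" --pt "1 0 0" --twist '[0,0,0,0,0]'

```text
time: 17.8
tool_pos: [567.4, 240.2, 130.1]
tcp_rot: [3.141, -0.0, 1.51]
contact_force: [0.0, -0.1, -0.1]
grip_width: 72.3
finger_force: 0.0
```

```bash
python3 -c "
from h import *
jars();o=get_obs();print(o['tool_pos'],o['tcp_rot'],o['grip_width'],o['time'])
print(togo(567.3,239.5,42,np.pi/2+YC)); "
```

```text
top red 286 [551.51 111.46]
top yellow 262 [ 428.38 -120.72]
top blue 88 [568.18 222.65]
top green 81 [417.27 212.45]
top violet 308 [423.93  99.93]
side red 239 [549.56 111.18]
side yellow 293 [ 433.06 -114.96]
side blue 188 [564.6  236.65]
side green 225 [416.96 227.78]
side violet 265 [422.79  99.35]
[567.27 241.48 129.97] [ 3.14 -0.    1.51] 72.00020666039867 17.9
(array([-0.08,  0.  ,  3.52]), np.float64(0.03400050774741632))
```

>>> arm_command --gripper '[72,72,72,72,72]' --pt "-0.08 0 0.52" --pt "0 0 1" --pt "0 0 1" --pt "0 0 0.6" --pt "0 0 0.4" --twist '[0,0,0,0,0]'

```text
time: 18.52
tool_pos: [567.2, 236.5, 41.0]
tcp_rot: [-3.141, 0.0, 1.509]
contact_force: [-0.3, -0.9, -0.9]
grip_width: 72.1
finger_force: 0.0
```

>>> arm_command --gripper '[72,45,45,45,45]' --pt "0 0 0" --pt "0 0 0" --pt "0 0 0" --pt "0 0 0" --pt "0 0 0" --twist '[0,0,0,0,0]'

```text
time: 19.15
tool_pos: [566.7, 237.5, 42.7]
tcp_rot: [-3.141, -0.0, 1.51]
contact_force: [-5.2, 0.0, 5.5]
grip_width: 53.5
finger_force: 30.0
```

>>> arm_command --gripper '[45,45,45,45,45]' --pt "0 0 -0.5" --pt "0 0 -0.5" --pt "0 0 0" --pt "0 0 0" --pt "0 0 0" --twist '[0,0,0,0,0]'

```text
time: 19.77
tool_pos: [567.0, 237.2, 66.4]
tcp_rot: [-3.141, 0.0, 1.51]
contact_force: [0.4, -0.3, -6.6]
grip_width: 53.6
finger_force: 30.0
```

```bash
python3 -c "
from h import *
o=get_obs();print(o['tool_pos'],o['grip_width'],o['time']); weigh()"
```

```text
[566.98 237.23  66.44] 53.640190526862945 19.775
F [ 0.04  0.1  -6.45] sd [0.55 0.49 0.43] g 657.8216935950877
```

Blue weighs about 658 g and is very likely in the top three, so I'll place it in low0.

>>> arm_command --gripper '[45,45,45,45,45]' --pt "0 0 -1" --pt "0 0 -1" --pt "-0.18 0 -1" --pt "-1 -0.23 -0.8" --pt "-1 -0.23 -0.75" --twist '[0,0,0,0,0]'

```text
time: 21.0
tool_pos: [552.2, 183.2, 181.5]
tcp_rot: [3.141, -0.0, 1.51]
contact_force: [1.1, -0.9, -5.8]
grip_width: 53.3
finger_force: 30.0
```

>>> arm_command --gripper '[45,45,45,45,45]' --pt "-1 -0.23 0" --pt "-1 -0.23 0" --pt "-1 -0.23 0" --pt "-1 -0.23 0" --pt "-1 -0.23 0" --twist '[0,0,0,0,0]'

```text
time: 21.62
tool_pos: [515.8, 59.9, 180.9]
tcp_rot: [3.141, -0.0, 1.51]
contact_force: [-0.1, -0.2, -5.4]
grip_width: 53.7
finger_force: 30.0
```

>>> arm_command --gripper '[45,45,45,45,45]' --pt "-1 -0.23 0" --pt "-1 -0.23 0" --pt "-1 -0.23 0" --pt "-1 -0.23 0" --pt "-1 -0.23 0" --twist '[0,0,0,0,0]'

```text
time: 22.25
tool_pos: [479.6, -63.2, 181.0]
tcp_rot: [3.141, 0.0, 1.51]
contact_force: [-0.3, 0.3, -5.9]
grip_width: 53.7
finger_force: 30.0
```

>>> arm_command --gripper '[45,45,45,45,45]' --pt "-1 -0.23 0" --pt "-1 -0.23 0" --pt "-1 -0.23 0" --pt "-1 -0.23 0" --pt "-1 -0.23 0" --twist '[0,0,0,0,0]'

```text
time: 22.88
tool_pos: [443.3, -186.2, 181.0]
tcp_rot: [3.141, 0.0, 1.51]
contact_force: [0.3, 0.5, -5.9]
grip_width: 53.3
finger_force: 30.0
```

>>> arm_command --gripper '[45,45,45,45,45]' --pt "-1 -0.23 0" --pt "-1 -0.23 0" --pt "-1 -0.23 0" --pt "-1 -0.1 0" --pt "0 0 0" --twist '[0,0,0,0,0]'

```text
time: 23.5
tool_pos: [417.5, -285.6, 180.9]
tcp_rot: [3.141, 0.001, 1.508]
contact_force: [-0.9, 1.2, -6.2]
grip_width: 53.3
finger_force: 30.0
```

```bash
python3 -c "
from h import *
capture('top');o=get_obs();print(o['tool_pos'],o['tcp_rot'],o['grip_width'],o['time'])
print(togo(*cpt(0,-82),51,np.pi/2+YC)); "
```

```text
[ 417.46 -284.36  180.72] [ 3.14 -0.    1.51] 53.46968680348873 23.55
(array([ 0.  , -0.01,  5.19]), np.float64(-0.01078599857628495))
```

>>> arm_command --gripper '[45,45,45,45,45]' --pt "0 0 1" --pt "0 0 1" --pt "0 0 1" --pt "0 0 1" --pt "0 0 0.8" --twist '[0,0,0,0,0]'

```text
time: 24.18
tool_pos: [417.8, -282.9, 60.0]
tcp_rot: [-3.141, -0.001, 1.511]
contact_force: [-0.3, 0.1, -6.6]
grip_width: 53.6
finger_force: 30.0
```

>>> arm_command --gripper '[45,45,45,72,72]' --pt "0 0 0.2" --pt "0 0 0.23" --pt "0 0 0" --pt "0 0 0" --pt "0 0 0" --twist '[0,0,0,0,0]'

```text
time: 24.8
tool_pos: [418.4, -284.5, 50.8]
tcp_rot: [3.14, 0.001, 1.51]
contact_force: [-0.4, 1.2, 0.1]
grip_width: 68.6
finger_force: 0.0
```

>>> arm_command --gripper '[72,72,72,72,72]' --pt "0 0 -0.5" --pt "0 0 -1" --pt "0 0 -1" --pt "0 0 -1" --pt "0.38 -0.2 -0.5" --twist '[0,0,0,0,0]'

```text
time: 25.42
tool_pos: [413.9, -274.8, 152.0]
tcp_rot: [3.139, 0.002, 1.509]
contact_force: [-0.2, 0.2, 0.7]
grip_width: 71.9
finger_force: 0.0
```

>>> arm_command --gripper '[72,72,72,72,72]' --pt "1 -0.1 0" --pt "1 -0.1 0" --pt "1 -0.1 0" --pt "1 -0.1 0" --pt "1 -0.1 0" --twist '[0,0,0,0,0]'

```text
time: 26.05
tool_pos: [407.8, -147.2, 150.0]
tcp_rot: [-3.141, -0.0, 1.51]
contact_force: [1.2, -0.4, -0.5]
grip_width: 71.9
finger_force: 0.0
```

>>> arm_command --gripper '[72,72,72,72,72]' --pt "1 0 0" --pt "1 0 0" --pt "1 0 0" --pt "1 0 0" --pt "1 0 0" --twist '[0,0,0,0,0]'

```text
time: 26.68
tool_pos: [415.3, -22.7, 150.0]
tcp_rot: [-3.141, -0.0, 1.51]
contact_force: [0.0, -0.3, 0.3]
grip_width: 72.2
finger_force: 0.0
```

>>> arm_command --gripper '[72,72,72,72,72]' --pt "1 0 0" --pt "1 0 0" --pt "1 0 0" --pt "1 0 0" --pt "1 0 0" --twist '[0,0,0,0,0]'

```text
time: 27.3
tool_pos: [422.8, 101.9, 150.0]
tcp_rot: [-3.141, -0.0, 1.51]
contact_force: [-0.1, 0.4, -0.3]
grip_width: 71.8
finger_force: 0.0
```

```bash
python3 -c "
from h import *
jars();o=get_obs();print(o['tool_pos'],o['tcp_rot'],o['grip_width'],o['time'])
print(togo(423.7,100.5,42,np.pi/2+YC)); "
```

```text
top red 176 [558.87 110.93]
top yellow 262 [ 428.38 -120.72]
side red 232 [549.55 109.99]
side yellow 301 [ 432.97 -115.5 ]
side green 134 [405.61 224.25]
side violet 264 [422.81  99.73]
[422.89 102.59 150.02] [-3.14 -0.    1.51] 72.17093797456971 27.4
(array([-0.08,  0.04,  4.32]), np.float64(0.03601779935767243))
```

>>> arm_command --gripper '[72,72,72,72,72]' --pt "-0.08 0.04 0.9" --pt "0 0 1" --pt "0 0 1" --pt "0 0 1" --pt "0 0 0.42" --twist '[0,0,0,0,0]'

```text
time: 28.02
tool_pos: [423.5, 98.3, 41.0]
tcp_rot: [-3.139, 0.0, 1.51]
contact_force: [0.0, 0.3, 0.3]
grip_width: 72.1
finger_force: 0.0
```

>>> arm_command --gripper '[72,45,45,45,45]' --pt "0 0 0" --pt "0 0 0" --pt "0 0 0" --pt "0 0 0" --pt "0 0 0" --twist '[0,0,0,0,0]'

```text
time: 28.65
tool_pos: [424.8, 98.8, 42.6]
tcp_rot: [3.141, -0.0, 1.51]
contact_force: [-1.8, -0.3, 6.7]
grip_width: 53.6
finger_force: 30.0
```

>>> arm_command --gripper '[45,45,45,45,45]' --pt "0 0 -0.5" --pt "0 0 -0.5" --pt "0 0 0" --pt "0 0 0" --pt "0 0 0" --twist '[0,0,0,0,0]'

```text
time: 29.28
tool_pos: [424.3, 98.8, 66.7]
tcp_rot: [-3.141, 0.0, 1.51]
contact_force: [-0.3, 0.7, -2.6]
grip_width: 53.7
finger_force: 30.0
```

```bash
python3 -c "
from h import *
o=get_obs();print(o['tool_pos'],o['grip_width'],o['time']); weigh()"
```

```text
[424.31  98.77  66.67] 53.66239614837222 29.275
F [ 0.24  0.03 -2.31] sd [0.61 0.45 0.57] g 235.58617992449553
```

Violet weighs about 236 g, the same as red within tolerance. Green therefore takes the third bottom pocket whatever it weighs. I'll put violet back and fetch green.

>>> arm_command --gripper '[45,45,45,72,72]' --pt "0 0 0.5" --pt "0 0 0.48" --pt "0 0 0" --pt "0 0 0" --pt "0 0 0" --twist '[0,0,0,0,0]'

```text
time: 30.5
tool_pos: [424.7, 98.8, 42.4]
tcp_rot: [3.141, -0.0, 1.51]
contact_force: [0.1, 0.4, -0.6]
grip_width: 68.6
finger_force: 0.0
```

>>> arm_command --gripper '[72,72,72,72,72]' --pt "0 0 0" --pt "0 0 -1" --pt "0 0 -1" --pt "0 0 -1" --pt "0.18 -0.59 -0.5" --twist '[0,0,0,0,0]'

```text
time: 31.12
tool_pos: [411.3, 104.1, 131.4]
tcp_rot: [3.138, -0.0, 1.509]
contact_force: [0.5, -0.5, 0.1]
grip_width: 71.7
finger_force: 0.0
```

>>> arm_command --gripper '[72,72,72,72,72]' --pt "1 0 0" --pt "1 0 0" --pt "1 0 0" --pt "1 0 0" --pt "1 0 0" --twist '[0,0,0,0,0]'

```text
time: 31.75
tool_pos: [417.7, 229.8, 130.1]
tcp_rot: [3.141, -0.0, 1.51]
contact_force: [-0.6, 0.3, -0.3]
grip_width: 72.1
finger_force: 0.0
```

```bash
python3 -c "
from h import *
jars();o=get_obs();print(o['tool_pos'],o['tcp_rot'],o['grip_width'],o['time'])
print(togo(417.7,229,42,np.pi/2+YC)); "
```

```text
top red 289 [551.84 111.57]
top yellow 262 [ 428.38 -120.72]
top green 93 [417.34 212.86]
top violet 316 [424.31 100.38]
side red 243 [549.91 111.22]
side yellow 297 [ 433.08 -115.24]
side green 231 [417.15 227.85]
side violet 278 [424.2   99.74]
[417.86 230.62 130.06] [ 3.14 -0.    1.51] 72.32461998261388 31.85
(array([-0.07, -0.01,  3.52]), np.float64(0.03107648086995369))
```

>>> arm_command --gripper '[72,72,72,72,72]' --pt "-0.04 0 0.52" --pt "0 0 1" --pt "0 0 1" --pt "0 0 0.6" --pt "0 0 0.4" --twist '[0,0,0,0,0]'

```text
time: 32.48
tool_pos: [417.1, 226.8, 40.7]
tcp_rot: [-3.14, 0.001, 1.509]
contact_force: [1.2, -0.3, 0.8]
grip_width: 72.0
finger_force: 0.0
```

>>> arm_command --gripper '[72,45,45,45,45]' --pt "0 0 0" --pt "0 0 0" --pt "0 0 0" --pt "0 0 0" --pt "0 0 0" --twist '[0,0,0,0,0]'

```text
time: 33.1
tool_pos: [417.8, 228.1, 42.5]
tcp_rot: [3.141, -0.0, 1.51]
contact_force: [-1.8, -0.5, 6.0]
grip_width: 53.8
finger_force: 30.0
```

>>> arm_command --gripper '[45,45,45,45,45]' --pt "0 0 -0.5" --pt "0 0 -0.5" --pt "0 0 0" --pt "0 0 0" --pt "0 0 0" --twist '[0,0,0,0,0]'

```text
time: 33.72
tool_pos: [417.4, 227.8, 66.6]
tcp_rot: [-3.141, 0.0, 1.51]
contact_force: [-0.8, -0.4, -6.7]
grip_width: 53.3
finger_force: 30.0
```

```bash
python3 -c "
from h import *
weigh(8);o=get_obs();print(o['tool_pos'],o['grip_width'],o['time']);print(togo(*cpt(0,0),180))"
```

```text
F [ 0.04  0.21 -6.96] sd [0.26 0.33 0.36] g 709.9276411082544
[417.69 227.95  66.91] 53.759778417168924 34.125
(array([-17.17,   1.24,  -4.52]), 0)
```

Green weighs about 710 g and goes to low1.

>>> arm_command --gripper '[45,45,45,45,45]' --pt "0 0 -1" --pt "0 0 -1" --pt "-0.17 0.04 -1" --pt "-1 0.06 -0.8" --pt "-1 0.06 -0.72" --twist '[0,0,0,0,0]'

```text
time: 34.75
tool_pos: [418.2, 173.0, 180.7]
tcp_rot: [3.141, -0.0, 1.511]
contact_force: [0.2, -0.3, -7.4]
grip_width: 53.6
finger_force: 30.0
```

>>> arm_command --gripper '[45,45,45,45,45]' --pt "-1 0.07 0" --pt "-1 0.07 0" --pt "-1 0.07 0" --pt "-1 0.07 0" --pt "-1 0.07 0" --twist '[0,0,0,0,0]'

```text
time: 35.38
tool_pos: [419.2, 47.4, 180.0]
tcp_rot: [3.142, -0.0, 1.51]
contact_force: [0.1, 0.3, -7.7]
grip_width: 53.5
finger_force: 30.0
```

>>> arm_command --gripper '[45,45,45,45,45]' --pt "-1 0.07 0" --pt "-1 0.07 0" --pt "-1 0.07 0" --pt "-1 0.07 0" --pt "-1 0.07 0" --twist '[0,0,0,0,0]'

```text
time: 36.0
tool_pos: [420.3, -77.8, 179.9]
tcp_rot: [-3.142, -0.0, 1.51]
contact_force: [0.0, -1.0, -7.1]
grip_width: 53.8
finger_force: 30.0
```

>>> arm_command --gripper '[45,45,45,45,45]' --pt "-1 0.08 0" --pt "-1 0.08 0" --pt "-1 0.08 0" --pt "-1 0.08 0" --pt "-1 0.06 0" --twist '[0,0,0,0,0]'

```text
time: 36.62
tool_pos: [422.2, -203.1, 179.8]
tcp_rot: [-3.141, -0.0, 1.51]
contact_force: [-0.0, 0.7, -7.2]
grip_width: 53.7
finger_force: 30.0
```

>>> arm_command --gripper '[45,45,45,45,45]' --pt "0 0 0" --pt "0 0 0" --pt "0 0 1" --pt "0 0 1" --pt "0 0 1" --twist '[0,0,0,0,0]'

```text
time: 37.25
tool_pos: [422.5, -201.4, 104.4]
tcp_rot: [3.141, -0.0, 1.511]
contact_force: [-0.6, -0.1, -8.2]
grip_width: 53.4
finger_force: 30.0
```

```bash
python3 -c "
from h import *
capture('top');o=get_obs();print(o['tool_pos'],o['tcp_rot'],o['grip_width'],o['time'])
print(togo(*cpt(0,0),50.5,np.pi/2+YC)); "
```

```text
[ 420.89 -200.39  101.46] [-3.14 -0.    1.51] 53.63876981600972 37.3
(array([-0.08,  0.07,  2.04]), np.float64(0.018210786813631828))
```

>>> arm_command --gripper '[45,45,45,45,45]' --pt "0 0 0.8" --pt "0 0 0.8" --pt "0 0 0.4" --pt "0 0 0.18" --pt "0 0 0" --twist '[0,0,0,0,0]'

```text
time: 37.92
tool_pos: [422.9, -202.5, 51.0]
tcp_rot: [3.141, 0.0, 1.51]
contact_force: [0.2, 1.0, -6.6]
grip_width: 53.4
finger_force: 30.0
```

>>> arm_command --gripper '[45,72,72,72,72]' --pt "0 0 0" --pt "0 0 0" --pt "0 0 0" --pt "0 0 -0.5" --pt "0 0 -1" --twist '[0,0,0,0,0]'

```text
time: 38.55
tool_pos: [422.2, -202.2, 88.7]
tcp_rot: [-3.141, -0.001, 1.51]
contact_force: [0.9, -0.2, -0.1]
grip_width: 72.5
finger_force: 0.0
```

>>> arm_command --gripper '[72,50,50,50,50]' --pt "0 0 -1" --pt "0 0 -1" --pt "0 0.5 -0.5" --pt "0 1 0" --pt "0 1 0" --twist '[0,0,0,0,0]'

```text
time: 39.17
tool_pos: [485.8, -206.5, 152.1]
tcp_rot: [3.14, 0.001, 1.51]
contact_force: [0.0, -1.9, -0.6]
grip_width: 49.8
finger_force: 0.0
```

>>> arm_command --gripper '[50,50,50,50,50]' --pt "0 1 0" --pt "0 1 0" --pt "0 1 0" --pt "0 1 0" --pt "0 1 0" --twist '[-1,-0.5,0,0,0]'

```text
time: 39.8
tool_pos: [610.5, -201.8, 151.7]
tcp_rot: [3.141, 0.001, 1.641]
contact_force: [0.8, -0.2, -0.2]
grip_width: 49.8
finger_force: 0.0
```

```bash
python3 -c "
from h import *
jars('5');o=get_obs();print(o['tool_pos'],o['tcp_rot'],o['time'])
print(togo(620.8,-213.3,60,np.pi/2+np.radians(3.9)))
t=cv2.imread('pics/top_5.png')[140:270,270:460];s=cv2.imread('pics/side_5.png')[180:330,280:460]
cv2.imwrite('pics/v5.png',np.hstack([cv2.resize(t,(400,274)),cv2.resize(s,(329,274))]))"
```

```text
top red 275 [551.19 111.92]
side red 238 [550.05 110.48]
side yellow 305 [ 432.48 -115.86]
side green 356 [ 426.68 -199.53]
side violet 267 [423.24  99.2 ]
[ 611.43 -201.54  151.25] [3.14 0.   1.64] 39.9
(array([-0.49,  0.33,  3.65]), np.float64(0.03347596883361971))
```

View pics/v5.png

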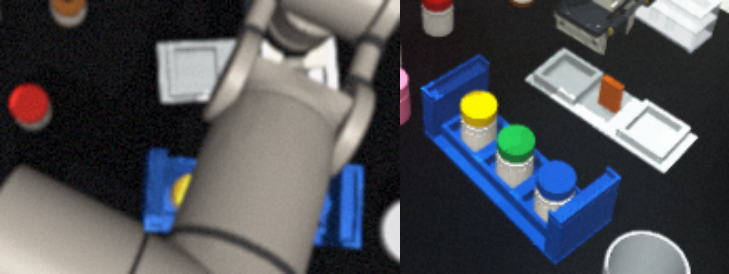

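The side view shows yellow, green and blue upright in the three bottom pockets, and the fin clear below the gripper. Next I'll grip the tray fin.

>>> arm_command --gripper '[50,50,50,50,50]' --pt "-0.5 0.33 0.8" --pt "0 0 1" --pt "0 0 1" --pt "0 0 1" --pt "0 0 1" --twist '[0,0,0,0,0]'

```text
time: 40.52
tool_pos: [618.1, -214.0, 30.7]
tcp_rot: [3.141, 0.0, 1.64]
contact_force: [0.1, -0.4, -0.4]
grip_width: 49.8
finger_force: 0.0
```

>>> arm_command --gripper '[50,5,5,5,5]' --pt "0 0 0" --pt "0 0 0" --pt "0 0 0" --pt "0 0 0" --pt "0 0 0" --twist '[0,0,0,0,0]'

```text
time: 41.15
tool_pos: [619.5, -213.9, 31.2]
tcp_rot: [3.14, 0.001, 1.641]
contact_force: [2.6, -0.3, 0.3]
grip_width: 14.6
finger_force: 1.2
```

>>> arm_command --gripper '[5,5,5,5,5]' --pt "0 0 0" --pt "0 0 0" --pt "0 0 -0.4" --pt "0 0 -1" --pt "0 0 -1" --twist '[0,0,0,0,0]'

```text
time: 41.78
tool_pos: [617.5, -213.4, 90.2]
tcp_rot: [-3.138, -0.002, 1.641]
contact_force: [0.7, 0.6, -2.9]
grip_width: 11.7
finger_force: 30.0
```

>>> arm_command --gripper '[5,5,5,5,5]' --pt "0 0 -1" --pt "0 0 -1" --pt "0 0 -0.8" --pt "0 0 0" --pt "0 0 0" --twist '[0,0,0,0,0]'

```text
time: 42.4
tool_pos: [617.8, -213.4, 159.1]
tcp_rot: [-3.139, -0.001, 1.641]
contact_force: [-0.2, -0.5, -2.8]
grip_width: 12.0
finger_force: 30.0
```

```bash
python3 -c "
from h import *
capture('top');o=get_obs();print(o['tool_pos'],o['tcp_rot'],o['grip_width'],o['contact_force'],o['time'])
s=capture('side');cv2.imwrite('pics/s6f.png',s[:,:,::-1]);cv2.imwrite('pics/s6.png',cv2.resize(s[120:340,290:470,::-1],None,fx=2.5,fy=2.5))
print(togo(*cpt(0,0),156,np.pi/2+YC))"
```

```text
[ 617.78 -213.38  158.82] [-3.14 -0.    1.64] 11.903816215143681 [ 0.88 -0.06 -3.56] 42.45
(array([ 0.98, -7.77,  0.14]), np.float64(1.5058750407505208))
```

View pics/s6.png

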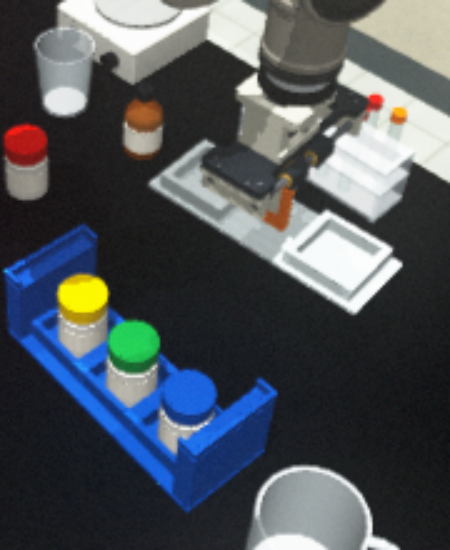

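The tray is held level. In the crop its corners are at about (150,183), (210,141), (401,264) and (357,311).

```bash
python3 -c "
from h import *
o=get_obs();p=o['tool_pos'];yaw=o['tcp_rot'][2]-np.pi/2
c=np.array([[150,183],[210,141],[401,264],[357,311]])/2.5-.4+.5*0+[290,120]
for z in (127,133):
  P=onz('side',c,z); L=R.from_euler('z',-yaw).apply(P-[p[0],p[1],0]); print(z);print(L);print(L.mean(0))
k=np.array([[4,268],[93,228],[183,442],[272,382]])/2.5-.4+[290,120]
P=onz('side',k,106);print('carrier lips',P,P.mean(0))
"
```

```text
127
[[ -38.13  136.51  127.  ]
 [  63.66  130.89  127.  ]
 [  47.73 -133.07  127.  ]
 [ -37.6  -134.06  127.  ]]
[  8.91   0.07 127.  ]
133
[[ -43.08  132.72  133.  ]
 [  58.    127.14  133.  ]
 [  42.19 -134.99  133.  ]
 [ -42.56 -135.97  133.  ]]
[  3.64  -2.78 133.  ]
carrier lips [[ 379.41  -50.43  106.  ]
 [ 489.4   -72.45  106.  ]
 [ 361.34 -326.67  106.  ]
 [ 473.98 -339.39  106.  ]] [ 426.03 -197.24  106.  ]
```

>>> arm_command --gripper '[5,5,5,5,5]' --pt "0 0 0" --pt "0 0 0" --pt "-0.04 -0.8 0" --pt "0 -0.9 0" --pt "0 -0.9 0" --twist '[0.75,0.75,0,0,0]'

```text
time: 43.12
tool_pos: [552.6, -210.5, 159.3]
tcp_rot: [-3.14, -0.001, 1.51]
contact_force: [-0.6, 0.4, -3.2]
grip_width: 11.8
finger_force: 30.0
```

>>> arm_command --gripper '[5,5,5,5,5]' --pt "0 -0.9 0" --pt "0 -0.9 0" --pt "0 -0.9 0" --pt "0 -0.9 0" --pt "0 -0.9 0" --twist '[0,0,0,0,0]'

```text
time: 43.75
tool_pos: [440.3, -203.6, 159.7]
tcp_rot: [-3.14, -0.001, 1.51]
contact_force: [1.0, 0.4, -2.0]
grip_width: 11.7
finger_force: 30.0
```

>>> arm_command --gripper '[5,5,5,5,5]' --pt "0 -0.7 0" --pt "0 0 0.4" --pt "0 0 0.4" --pt "0 0 0" --pt "0 0 0" --twist '[0,0,0,0,0]'

```text
time: 44.38
tool_pos: [424.4, -202.8, 140.2]
tcp_rot: [-3.141, -0.0, 1.51]
contact_force: [0.1, 0.1, -1.8]
grip_width: 12.1
finger_force: 30.0
```

```bash
python3 -c "
from h import *
t=capture('top');s=capture('side');o=get_obs();print(o['tool_pos'],o['tcp_rot'],o['grip_width'],o['contact_force'],o['time'])
cv2.imwrite('pics/v7.png',np.vstack([cv2.resize(t[190:280,320:460,::-1],(630,405),interpolation=cv2.INTER_CUBIC)]))
cv2.imwrite('pics/s7.png',cv2.resize(s[170:330,270:430,::-1],(592,592),interpolation=cv2.INTER_CUBIC))
print(togo(*cpt(0,0),126,np.pi/2+YC))"
```

```text
[ 424.4  -202.92  140.54] [3.14 0.   1.51] 11.291577995767064 [ 0.12 -0.51 -3.22] 44.475
(array([ 0.02, -0.08,  0.58]), np.float64(0.009835960919178374))
```

View pics/v7.png

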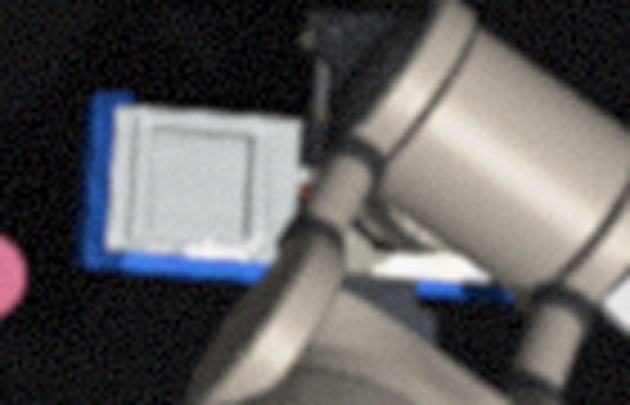

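View pics/s7.png

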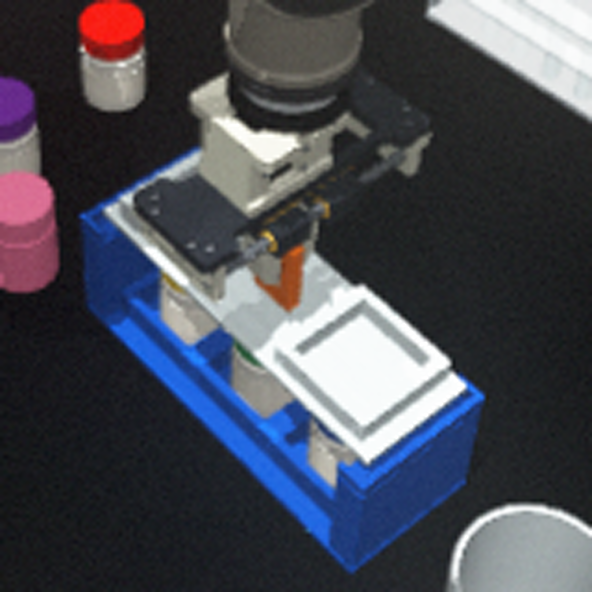

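In the top view the tray's +y end runs (113,105)-(104,250) and the carrier's outer edge (97,90)-(78,270). In the side view the tray's -y end is at (372,465)-(467,383) and the carrier lip at (347,500)-(484,398).

```bash
python3 -c "
from h import *
def C(P): return R.from_euler('z',-YC).apply(P-np.r_[CC,0])
t=lambda a:np.array(a)/4.5-.4+[320,190]
s=lambda a:np.array(a)/3.7-.37+[270,170]
print('tray+y',C(onz('top',t([[113,105],[104,250]]),115.5)))
print('car+y',C(onz('top',t([[97,90],[78,270]]),106)))
for z in(109.5,115.5): print('tray-y',C(onz('side',s([[372,465],[467,383]]),z)))
print('car-y',C(onz('side',s([[347,500],[484,398]]),106)))
print('side tray+y left corner',C(onz('side',s([[105,208]]),112)),'car',C(onz('side',s([[82,213],[205,146]]),106)))
"
```

```text
tray+y [[ 47.21 136.07 115.5 ]
 [-44.31 135.26 115.5 ]]
car+y [[ 56.98 146.23 106.  ]
 [-57.98 149.98 106.  ]]
tray-y [[ -39.87 -137.95  109.5 ]
 [  51.37 -132.61  109.5 ]]
tray-y [[ -42.97 -140.44  115.5 ]
 [  47.64 -135.14  115.5 ]]
car-y [[ -67.47 -144.73  106.  ]
 [  53.43 -146.31  106.  ]]
side tray+y left corner [[-39.32 135.87 112.  ]] car [[-51.89 146.91 106.  ]
 [ 59.32 141.91 106.  ]]
```

>>> arm_command --gripper '[5,5,5,5,5]' --pt "0.03 -0.08 0" --pt "0 0 0.2" --pt "0 0 0.2" --pt "0 0 0.12" --pt "0 0 0" --twist '[0,0,0,0,0]'

```text
time: 45.1
tool_pos: [421.9, -201.9, 127.1]
tcp_rot: [-3.141, -0.0, 1.51]
contact_force: [-0.4, 0.3, -4.2]
grip_width: 12.3
finger_force: 30.0
```

>>> arm_command --gripper '[5,5,5,5,5]' --pt "0 0 0.06" --pt "0 0 0" --pt "0 0 0" --pt "0 0 0" --pt "0 0 0" --twist '[0,0,0,0,0]'

```text
time: 45.72
tool_pos: [422.1, -202.0, 126.0]
tcp_rot: [3.141, 0.0, 1.51]
contact_force: [-0.4, -0.6, -2.6]
grip_width: 11.8
finger_force: 30.0
```

>>> arm_command --gripper '[5,5,5,5,5]' --pt "0 0 0.06" --pt "0 0 0" --pt "0 0 0" --pt "0 0 0" --pt "0 0 0" --twist '[0,0,0,0,0]'

```text
time: 46.35
tool_pos: [422.2, -202.0, 125.1]
tcp_rot: [3.141, 0.0, 1.51]
contact_force: [-1.7, 1.9, 5.8]
grip_width: 12.0
finger_force: 30.0
```

>>> arm_command --gripper '[5,5,5,5,5]' --pt "0 0 0.06" --pt "0 0 0" --pt "0 0 0" --pt "0 0 0" --pt "0 0 0" --twist '[0,0,0,0,0]'

```text
time: 46.98
tool_pos: [422.2, -202.1, 125.1]
tcp_rot: [3.14, 0.001, 1.51]
contact_force: [-6.4, 4.6, 20.5]
grip_width: 11.7
finger_force: 30.0
```

>>> arm_command --gripper '[5,5,50,50,50]' --pt "0 0 -0.08" --pt "0 0 0" --pt "0 0 0" --pt "0 0 0" --pt "0 0 0" --twist '[0,0,0,0,0]'

```text
time: 47.6
tool_pos: [422.1, -202.0, 124.8]
tcp_rot: [-3.142, -0.0, 1.51]
contact_force: [-0.2, -0.4, 0.1]
grip_width: 37.1
finger_force: 0.0
```

>>> arm_command --gripper '[50,50,50,72,72]' --pt "0 0 -0.5" --pt "0 0 -1" --pt "0 0 -1" --pt "0 0 -0.5" --pt "0.83 0.2 0" --twist '[0,0,0,0,0]'

```text
time: 48.22
tool_pos: [428.7, -182.4, 201.2]
tcp_rot: [3.139, 0.001, 1.508]
contact_force: [0.6, 0.2, 0.1]
grip_width: 65.7
finger_force: 0.0
```

>>> arm_command --gripper '[72,72,72,72,72]' --pt "1 0.35 0" --pt "1 0.35 0" --pt "1 0.35 0" --pt "1 0.35 0" --pt "1 0.35 0" --twist '[0,0,0,0,0]'

```text
time: 48.85
tool_pos: [479.7, -58.6, 200.0]
tcp_rot: [-3.141, -0.0, 1.51]
contact_force: [0.2, -0.1, 0.0]
grip_width: 72.1
finger_force: 0.0
```

>>> arm_command --gripper '[72,72,72,72,72]' --pt "1 0.35 0.5" --pt "1 0.35 0.5" --pt "1 0.35 0.5" --pt "1 0.35 0.5" --pt "1 0.35 0" --twist '[0,0,0,0,0]'

```text
time: 49.48
tool_pos: [530.4, 63.5, 148.9]
tcp_rot: [-3.139, 0.0, 1.51]
contact_force: [0.2, -0.9, 0.2]
grip_width: 72.0
finger_force: 0.0
```

>>> arm_command --gripper '[72,72,72,72,72]' --pt "1 0.35 0" --pt "1 0.34 0" --pt "0 0 0" --pt "0 0 0" --pt "0 0 0" --twist '[0,0,0,0,0]'

```text
time: 50.1
tool_pos: [550.9, 110.6, 150.0]
tcp_rot: [-3.141, 0.0, 1.509]
contact_force: [0.2, -0.4, 0.3]
grip_width: 72.0
finger_force: 0.0
```

```bash
python3 -c "
from h import *
t=capture('top');s=capture('side');o=get_obs();print(o['tool_pos'],o['tcp_rot'],o['grip_width'],o['contact_force'],o['time'])
jars()
a=cv2.resize(t[200:270,330:450,::-1],(480,280),interpolation=cv2.INTER_CUBIC);b=cv2.resize(s[170:330,270:430,::-1],(280,280),interpolation=cv2.INTER_CUBIC)
cv2.imwrite('pics/v8.png',np.hstack([a,b]))
print([(n,blobs(t if n=='top' else s,'orange',30)) for n in('top','side')])
print(togo(551.3,111.5,42,np.pi/2+YC))"
```

```text
[551.04 110.77 150.08] [3.14 0.   1.51] 72.19584687515145 [-0.18 -0.63  0.29] 50.2
top blue 497 [ 399.5  -130.18]
top blue 206 [ 416.27 -350.7 ]
side red 229 [527.76 131.58]
side violet 265 [423.07  99.31]
[('top', [(np.int32(44), array([346.43,  81.09])), (np.int32(45), array([392.53,  82.16])), (np.int32(49), array([306.22, 140.37])), (np.int32(2588), array([ 93.06, 337.82]))]), ('side', [(np.int32(36), array([409.78, 147.39])), (np.int32(134), array([346.87, 165.71])), (np.int32(543), array([ 68.26, 177.5 ])), (np.int32(177), array([343.25, 246.19]))])]
(array([0.02, 0.  , 4.32]), np.float64(-0.002114153975621694))
```

View pics/v8.png

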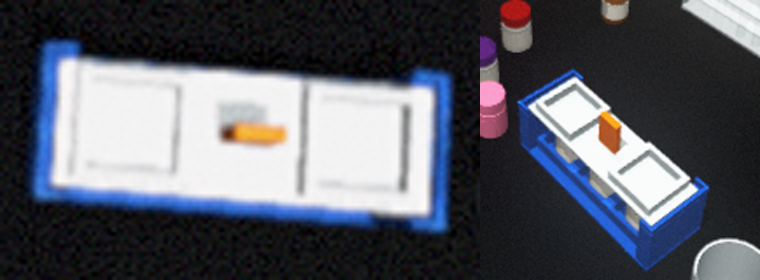

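The tray is seated flat. The red jar was knocked and now reads about (528,132), so I'll re-measure it.

>>> arm_command --gripper '[72,72,72,72,72]' --pt "-1 0 0" --pt "-1 0 0" --pt "-1 0 0" --pt "-1 0 0" --pt "0 0 0" --twist '[0,0,0,0,0]'

```text
time: 50.92
tool_pos: [545.0, 10.2, 150.1]
tcp_rot: [3.141, 0.0, 1.507]
contact_force: [0.4, 0.3, 0.2]
grip_width: 71.9
finger_force: 0.0
```

```bash
python3 -c "
from h import *
jars();print(togo(529.4,132.3,42,np.pi/2+YC))"
```

```text
top red 225 [531.46 139.81]
top blue 206 [ 416.85 -351.16]
top blue 273 [ 369.27 -188.69]
side red 241 [528.01 133.02]
side violet 267 [423.24  99.2 ]
(array([ 4.77, -0.92,  4.32]), np.float64(-0.00354887722881088))
```

>>> arm_command --gripper '[72,72,72,72,72]' --pt "0.97 -0.2 0" --pt "0.97 -0.2 0" --pt "0.97 -0.2 0" --pt "0.97 -0.2 0" --pt "0.95 -0.12 0" --twist '[0,0,0,0,0]'

```text
time: 51.65
tool_pos: [529.0, 135.6, 150.0]
tcp_rot: [-3.142, -0.0, 1.511]
contact_force: [0.5, 0.2, -0.4]
grip_width: 72.2
finger_force: 0.0
```

>>> arm_command --gripper '[72,72,72,72,72]' --pt "0 0 0.9" --pt "0 0 1" --pt "0 0 1" --pt "0 0 1" --pt "0 0 0.42" --twist '[0,0,0,0,0]'

```text
time: 52.28
tool_pos: [528.5, 134.5, 40.7]
tcp_rot: [-3.139, 0.0, 1.511]
contact_force: [0.7, 0.7, 0.5]
grip_width: 71.9
finger_force: 0.0
```

>>> arm_command --gripper '[72,45,45,45,45]' --pt "0 0 0" --pt "0 0 0" --pt "0 0 0" --pt "0 0 0" --pt "0 0 0" --twist '[0,0,0,0,0]'

```text
time: 52.9
tool_pos: [529.8, 133.7, 42.8]
tcp_rot: [3.14, -0.0, 1.51]
contact_force: [-2.3, 0.1, 6.1]
grip_width: 53.7
finger_force: 30.0
```

>>> arm_command --gripper '[45,45,45,45,45]' --pt "0 0 -0.5" --pt "0 0 -1" --pt "0 0 -1" --pt "0 0 -1" --pt "0 0 -1" --twist '[0,0,0,0,0]'

```text
time: 53.52
tool_pos: [529.2, 133.5, 155.6]
tcp_rot: [-3.141, 0.0, 1.51]
contact_force: [-0.6, 0.5, -3.8]
grip_width: 53.7
finger_force: 30.0
```

>>> arm_command --gripper '[45,45,45,45,45]' --pt "0 0 -1" --pt "0 0 -1" --pt "0 0 -1" --pt "0 0 0" --pt "0 0 0" --twist '[0,0,0,0,0]'

```text
time: 54.15
tool_pos: [528.8, 133.5, 228.5]
tcp_rot: [-3.14, 0.0, 1.51]
contact_force: [-0.2, 0.0, -1.6]
grip_width: 53.9
finger_force: 30.0
```

```bash
python3 -c "
from h import *
weigh(4)
s=capture('side');t=capture('top');o=get_obs();print(o['tool_pos'],o['tcp_rot'],o['grip_width'],o['time'])
for a,u in blobs(s,'red',60): print(a,onz('side',u,o['tool_pos'][2]-42+72))
# tray fin position, and fin now
for n,im in(('top',t),('side',s)):
  print(n,[(a,u) for a,u in blobs(im,'orange',30) if 330<u[0]<400 and u[1]>200])
print(togo(*cpt(0,82),230,np.pi/2+YC))"
```

```text
F [ 0.11  0.12 -2.36] sd [0.37 0.54 0.46] g 240.62225245452623
[529.25 133.57 228.8 ] [-3.14  0.    1.51] 53.40828254499073 54.45
61 [[472.05 321.93 258.8 ]]
199 [[528.04 123.19 258.8 ]]
top []
side [(np.int32(175), array([343.25, 246.27]))]
(array([-10.39,  -3.44,  -0.04]), np.float64(0.006388142019793727))
```

>>> arm_command --gripper '[45,45,45,45,45]' --pt "-0.95 -0.33 0" --pt "-0.95 -0.33 0" --pt "-0.95 -0.33 0" --pt "-0.95 -0.33 0" --pt "-0.95 -0.33 0" --twist '[0,0,0,0,0]'

```text
time: 55.08
tool_pos: [480.6, 16.9, 229.3]
tcp_rot: [-3.141, -0.0, 1.51]
contact_force: [0.3, 0.1, -2.3]
grip_width: 53.8
finger_force: 30.0
```

>>> arm_command --gripper '[45,45,45,45,45]' --pt "-0.95 -0.33 0" --pt "-0.95 -0.33 0" --pt "-0.95 -0.33 0" --pt "-0.95 -0.33 0" --pt "-0.95 -0.33 0" --twist '[0,0,0,0,0]'

```text
time: 55.7
tool_pos: [432.3, -99.1, 229.4]
tcp_rot: [3.142, -0.0, 1.51]
contact_force: [0.4, -0.1, -2.9]
grip_width: 53.7
finger_force: 30.0
```

>>> arm_command --gripper '[45,45,45,45,45]' --pt "-0.89 -0.14 0" --pt "0 0 0" --pt "0 0 0" --pt "0 0 0" --pt "0 0 0" --twist '[0,0,0,0,0]'

```text
time: 56.32
tool_pos: [427.9, -119.9, 229.4]
tcp_rot: [3.142, -0.0, 1.511]
contact_force: [0.2, -0.2, -2.8]
grip_width: 53.7
finger_force: 30.0
```

>>> arm_command --gripper '[45,45,45,45,45]' --pt "0 0 0.8" --pt "0 0 1" --pt "0 0 0.8" --pt "0 0 0.4" --pt "0 0 0.3" --twist '[0,0,0,0,0]'

```text
time: 56.95
tool_pos: [428.1, -120.3, 146.8]
tcp_rot: [3.141, 0.0, 1.51]
contact_force: [-0.4, 0.3, -2.1]
grip_width: 53.5
finger_force: 30.0
```

>>> arm_command --gripper '[45,45,45,45,45]' --pt "0 0 0.1" --pt "0 0 0" --pt "0 0 0" --pt "0 0 0" --pt "0 0 0" --twist '[0,0,0,0,0]'

```text
time: 57.58
tool_pos: [427.9, -120.5, 144.6]
tcp_rot: [3.141, 0.0, 1.51]
contact_force: [0.5, 0.0, -3.1]
grip_width: 53.4
finger_force: 30.0
```

>>> arm_command --gripper '[45,45,45,72,72]' --pt "0 0 0.09" --pt "0 0 0" --pt "0 0 0" --pt "0 0 0" --pt "0 0 0" --twist '[0,0,0,0,0]'

```text
time: 58.2
tool_pos: [427.9, -120.5, 142.1]
tcp_rot: [3.141, -0.0, 1.51]
contact_force: [-0.5, -0.2, 0.2]
grip_width: 68.9
finger_force: 0.0
```

>>> arm_command --gripper '[72,72,72,72,72]' --pt "0 0 0" --pt "0 0 -1" --pt "0 0 -1" --pt "0 0 -0.5" --pt "0.79 -0.1 0" --twist '[0,0,0,0,0]'

```text
time: 58.82
tool_pos: [427.1, -101.2, 205.3]
tcp_rot: [3.14, 0.001, 1.508]
contact_force: [0.6, 0.1, -0.3]
grip_width: 71.9
finger_force: 0.0
```

>>> arm_command --gripper '[72,72,72,72,72]' --pt "1 -0.1 0" --pt "1 -0.1 0" --pt "1 -0.1 0" --pt "1 -0.1 0" --pt "1 -0.1 0" --twist '[0,0,0,0,0]'

```text
time: 59.45
tool_pos: [421.4, 25.8, 204.3]
tcp_rot: [-3.141, -0.0, 1.51]
contact_force: [0.4, 0.8, -0.7]
grip_width: 72.2
finger_force: 0.0
```

>>> arm_command --gripper '[72,72,72,72,72]' --pt "1 -0.1 0.5" --pt "1 0 0.5" --pt "1 0 1" --pt "0 0 0" --pt "0 0 0" --twist '[0,0,0,0,0]'

```text
time: 60.08
tool_pos: [423.9, 99.6, 155.0]
tcp_rot: [3.141, 0.0, 1.51]
contact_force: [-0.6, -0.2, -0.4]
grip_width: 71.7
finger_force: 0.0
```

```bash
python3 -c "
from h import *
jars();o=get_obs();print(o['tool_pos'],o['tcp_rot'],o['grip_width'],o['time'])
t=capture('top')
for a,u in blobs(t,'red',150): print(a,onz('top',u,177),cpt(0,82))
print(togo(424.2,100.4,42,np.pi/2+YC))"
```

```text
top red 281 [ 432.73 -133.68]
top blue 498 [ 399.32 -131.87]
top blue 207 [ 416.14 -351.  ]
side red 368 [491.88 -53.99]
side violet 267 [423.3   99.35]
[424.22  99.33 155.39] [ 3.14 -0.    1.51] 72.1769196176884 60.175
282 [[ 427.32 -119.51  177.  ]] [ 427.45 -120.56]
(array([ 0.04, -0.01,  4.54]), np.float64(-0.0046389212067064365))
```

Red is in its tray pocket. Violet is where it was, so I'll grasp and lift it.

>>> arm_command --gripper '[72,72,72,72,72]' --pt "0.02 0 1" --pt "0 0 1" --pt "0 0 1" --pt "0 0 1" --pt "0 0 0.54" --twist '[0,0,0,0,0]'

```text
time: 60.85
tool_pos: [423.8, 100.0, 40.7]
tcp_rot: [-3.141, 0.0, 1.509]
contact_force: [0.3, 0.0, 0.3]
grip_width: 72.1
finger_force: 0.0
```

>>> arm_command --gripper '[72,45,45,45,45]' --pt "0 0 0" --pt "0 0 0" --pt "0 0 0" --pt "0 0 0" --pt "0 0 0" --twist '[0,0,0,0,0]'

```text
time: 61.48
tool_pos: [424.3, 100.5, 41.9]
tcp_rot: [3.14, -0.0, 1.51]
contact_force: [-0.6, -0.5, 6.0]
grip_width: 53.6
finger_force: 30.0
```

>>> arm_command --gripper '[45,45,45,45,45]' --pt "0 0 -0.5" --pt "0 0 -1" --pt "0 0 -1" --pt "0 0 -1" --pt "0 0 -1" --twist '[0,0,0,0,0]'

```text
time: 62.1
tool_pos: [423.3, 100.5, 155.0]
tcp_rot: [-3.141, -0.0, 1.51]
contact_force: [0.3, 0.9, -2.1]
grip_width: 53.5
finger_force: 30.0
```

>>> arm_command --gripper '[45,45,45,45,45]' --pt "0 0 -1" --pt "0 0 -1" --pt "0 0 -1" --pt "0 0 -1" --pt "0 0 0" --twist '[0,0,0,0,0]'

```text
time: 62.72
tool_pos: [424.3, 100.6, 255.4]
tcp_rot: [3.138, -0.001, 1.51]
contact_force: [0.3, -1.3, -3.9]
grip_width: 53.5
finger_force: 30.0
```

```bash
python3 -c "
from h import *
capture('top');o=get_obs();print(o['tool_pos'],o['contact_force'],o['grip_width'],o['time'])
print(togo(*cpt(0,-82),254,np.pi/2+YC))"
```

```text
[423.59 100.5  253.94] [-0.4   0.02 -2.72] 53.70565760705625 62.775
(array([-15.38,   0.69,  -0.  ]), np.float64(0.007195445754155557))
```

>>> arm_command --gripper '[45,45,45,45,45]' --pt "-0.98 0.05 0" --pt "-1 0.05 0" --pt "-1 0.05 0" --pt "-1 0.05 0" --pt "-1 0.05 0" --twist '[0,0,0,0,0]'

```text
time: 63.4
tool_pos: [421.4, -24.7, 252.3]
tcp_rot: [-3.139, -0.001, 1.51]
contact_force: [0.1, -0.8, -2.8]
grip_width: 53.8
finger_force: 30.0
```

>>> arm_command --gripper '[45,45,45,45,45]' --pt "-1 0.05 0" --pt "-1 0.05 0" --pt "-1 0.05 0" --pt "-1 0.05 0" --pt "-1 0.05 0" --twist '[0,0,0,0,0]'

```text
time: 64.03
tool_pos: [420.2, -149.7, 252.2]
tcp_rot: [-3.139, -0.001, 1.51]
contact_force: [0.0, -0.6, -3.0]
grip_width: 53.8
finger_force: 30.0
```

>>> arm_command --gripper '[45,45,45,45,45]' --pt "-1 0.05 0" --pt "-1 0.05 0" --pt "-1 0.05 0" --pt "-1 0.04 0" --pt "-0.9 0 0" --twist '[0,0,0,0,0]'

```text
time: 64.65
tool_pos: [417.7, -272.3, 252.3]
tcp_rot: [-3.139, -0.002, 1.51]
contact_force: [-0.1, 0.2, -2.2]
grip_width: 53.5
finger_force: 30.0
```

>>> arm_command --gripper '[45,45,45,45,45]' --pt "-0.5 0 0" --pt "0 0 0" --pt "0 0 0" --pt "0 0 1" --pt "0 0 0" --twist '[0,0,0,0,0]'

```text
time: 65.28
tool_pos: [416.8, -282.9, 227.5]
tcp_rot: [-3.139, -0.003, 1.511]
contact_force: [0.4, 0.2, -2.0]
grip_width: 53.6
finger_force: 30.0
```

```bash
python3 -c "
from h import *
capture('top');o=get_obs();print(o['tool_pos'],o['contact_force'],o['grip_width'],o['time'])
print(togo(*cpt(0,-82),143.5,np.pi/2+YC))"
```

```text
[ 417.42 -283.48  228.62] [-0.06  0.15 -2.28] 53.580661881635876 65.325
(array([-0.03,  0.  ,  3.4 ]), np.float64(0.01673294378588085))
```

>>> arm_command --gripper '[45,45,45,45,45]' --pt "-0.03 0 0.8" --pt "0 0 1" --pt "0 0 0.8" --pt "0 0 0.4" --pt "0 0 0.3" --twist '[0,0,0,0,0]'

```text
time: 65.95
tool_pos: [418.0, -285.3, 146.6]
tcp_rot: [3.141, 0.001, 1.51]
contact_force: [0.2, 0.5, -3.0]
grip_width: 53.4
finger_force: 30.0
```

>>> arm_command --gripper '[45,45,45,45,45]' --pt "0 0 0.1" --pt "0 0 0" --pt "0 0 0" --pt "0 0 0" --pt "0 0 0" --twist '[0,0,0,0,0]'

```text
time: 66.58
tool_pos: [417.5, -285.1, 143.9]
tcp_rot: [3.141, 0.0, 1.51]
contact_force: [-0.5, 0.2, -2.5]
grip_width: 53.4
finger_force: 30.0
```

>>> arm_command --gripper '[45,45,45,72,72]' --pt "0 0 0.07" --pt "0 0 0" --pt "0 0 0" --pt "0 0 0" --pt "0 0 0" --twist '[0,0,0,0,0]'

```text
time: 67.2
tool_pos: [417.6, -285.2, 142.1]
tcp_rot: [3.141, 0.0, 1.51]
contact_force: [0.1, -0.2, 1.4]
grip_width: 68.9
finger_force: 0.0
```

>>> arm_command --gripper '[72,72,72,72,72]' --pt "0 0 0" --pt "0 0 -1" --pt "0 0 -1" --pt "0 0 -1" --pt "0 0 -1" --twist '[0,0,0,0,0]'

```text
time: 67.82
tool_pos: [417.5, -285.0, 242.8]
tcp_rot: [3.141, -0.0, 1.51]
contact_force: [0.2, -0.9, -0.1]
grip_width: 71.7
finger_force: 0.0
```

>>> arm_command --gripper '[72,72,72,72,72]' --pt "1 0.5 0" --pt "1 0.5 0" --pt "1 0.5 0" --pt "1 0.5 0" --pt "1 0.5 0" --twist '[0,0,0,0,0]'

```text
time: 68.45
tool_pos: [487.9, -163.3, 242.0]
tcp_rot: [3.141, 0.0, 1.51]
contact_force: [0.0, -0.6, 0.1]
grip_width: 72.4
finger_force: 0.0
```

>>> arm_command --gripper '[72,72,72,72,72]' --pt "1 0 0" --pt "1 0 0" --pt "1 0 0" --pt "1 0 0" --pt "1 0 0" --twist '[0,0,0,0,0]'

```text
time: 69.08
tool_pos: [495.1, -38.5, 242.0]
tcp_rot: [3.141, -0.0, 1.51]
contact_force: [0.5, 0.6, -0.4]
grip_width: 72.1
finger_force: 0.0
```

>>> arm_command --gripper '[72,72,72,72,72]' --pt "1 0 0" --pt "1 0 0" --pt "1 0 0" --pt "0 0 0" --pt "0 0 0" --twist '[0,0,0,0,0]'

```text
time: 69.7
tool_pos: [499.7, 35.0, 242.0]
tcp_rot: [3.142, 0.0, 1.51]
contact_force: [-0.3, -0.2, 1.0]
grip_width: 71.6
finger_force: 0.0
```

```bash
python3 -c "
from h import *
t=capture('top');s=capture('side')
for c in('red','violet'):
  for a,u in blobs(t,c,150): print(c,a,onz('top',u,177),cpt(0,82),cpt(0,-82))
a=cv2.resize(t[190:280,320:450,::-1],(416,288),interpolation=cv2.INTER_CUBIC);b=cv2.resize(s[130:330,230:430,::-1],(380,380),interpolation=cv2.INTER_CUBIC)
a=cv2.copyMakeBorder(a,0,92,0,0,cv2.BORDER_CONSTANT)
cv2.imwrite('pics/v9.png',np.hstack([a,b]))
o=get_obs();print(o['tool_pos'],o['contact_force'],o['time'])"
```

```text
red 282 [[ 427.46 -119.29  177.  ]] [ 427.45 -120.56] [ 417.35 -284.24]
violet 322 [[ 417.2  -284.42  177.  ]] [ 427.45 -120.56] [ 417.35 -284.24]
[499.71  34.67 241.95] [-0.68 -0.18 -0.68] 69.8
```

View pics/v9.png

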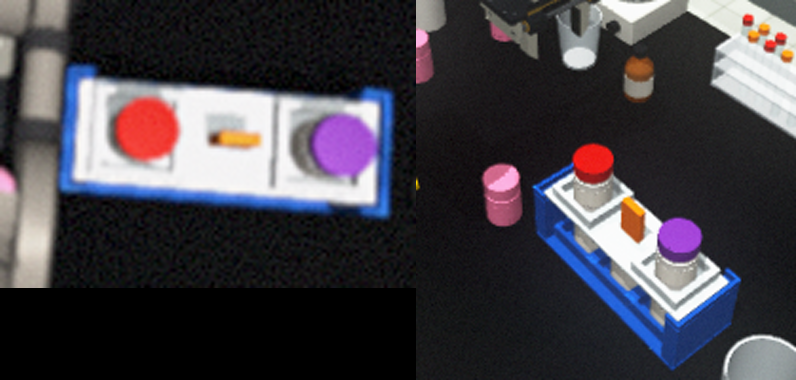

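The pictures show red and violet upright in the tray pockets, the tray flat on the carrier, and the gripper clear of everything. I'm handing in.

```bash
python3 -c "
from h import *
print(close_job())"
```

```text
the job is handed in; nothing more can be done
None
```

I handed the job in at about 70 s; it printed no verdict. Yellow (~813 g), green (~710 g) and blue (~658 g) are in the bottom pockets, the tray is seated flat over them, and red (~266 g) and violet (~236 g) stand in its pockets.

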